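Rebuild the spice tower on the carousel, turn it to the front and hold it there

TASK

Put the washed spice tower back in the one empty ring of the spice carousel: the pot down into the ring, then the tier seated squarely on the pot, then the knobbed lid on the tier, letting go of each piece. Then grip the wooden crossbar handle on the carousel's post and turn the carousel until the tower stands right at the front, in line with the middle of the spoon rest, and finish still gripping the handle, holding the turntable still. Keep the other jars standing in their rings, and leave the bowl, pot lid, spatula and measuring spoons where they lie.

Things in the scene. Friction and masses are not known exactly. Their poses are not given: they have to be found in the camera images.
- empty_well (a point): The empty ring of the carousel: centre of its floor (on the turntable's top face), 84 mm from the turntable's axis, 30 mm above the counter. A steel ring stands round it: 56 mm inside, 62 mm outside, 10 mm high. Turns with the turntable. The four other rings, alike, stand on the same 84 mm circle at 72 degree steps, and their jars rise at most 68 mm above the turntable's top.
- turntable: The carousel's turntable: a dark wooden disc 240 mm across, 12 mm thick, turning freely both ways without stops about a vertical axis on an easy bearing (about 0.04 N m of drag; it is easily nudged round). Origin on that axis at the disc's underside, 18 mm above the counter; the top face is at z = 12 mm. z up; the empty ring lies on its -x side. A steel post 14 mm across rises on the axis and carries the handle.
- handle: The carousel's handle: a wooden crossbar fixed on top of the post, 60 mm long, 16 mm thick, 20 mm high, edges rounded. Origin at the middle of the bar, on the turntable's axis, 160 mm above the counter (bar from 150 to 170 mm). Its length runs along its own y, its 16 mm thickness along its x, the direction towards the empty ring. Turns with the turntable.
- stand: The carousel's fixed stand: a steel foot under the turntable with a spoon rest on its front. Origin on the carousel's axis at counter height, z up; the front is its -x side. It does not move or turn. The carousel's front: the line from the axis to the middle of the spoon rest.
- spoon_rest (a point): Middle of the spoon rest's floor, 165 mm in front of the carousel's axis, 3 mm above the counter. The rest is a shallow steel tray, 150 mm wide and 74 mm deep, 14 mm high, reaching from 128 to 202 mm in front of the axis; the measuring spoons lie in it.
- pot: The tower's pot: a round open steel pot, 50 mm across outside, 44 mm inside (3 mm wall), 50 mm high, foot edge bevelled. Origin at the centre of its underside, z up; stands on the counter. About 0.17 kg.
- tier: The tower's tier: a lower round open steel pot, 50 mm across outside, 44 mm inside, with a stepped foot: a spigot 38 mm across (bevelled to 32) and 6 mm high under the 24 mm high shell, 30 mm in all. Origin at the centre of the spigot's underside, z up; stands on its spigot. The spigot drops into the pot's mouth and the shell then rests on the pot's rim, so that its origin comes to stand 44 mm above the pot's. About 0.12 kg.
- lid: The tower's lid: a steel disc 50 mm across and 6 mm thick over a spigot 38 mm across (bevelled to 32) and 5 mm high, with an upright round knob 18 mm across and 20 mm high on top; 31 mm in all. Origin at the centre of the spigot's underside, z up; stands on its spigot: disc from 5 to 11 mm, knob from 11 to 31 mm. The spigot drops into the tier's mouth and the disc rests on its rim, so that its origin comes to stand 25 mm above the tier's. About 0.10 kg.
- jar_knob: Another jar standing in a ring of the carousel, not to be handled: a steel pot with a knobbed lid, 50 mm across, 68 high. Origin at the centre of its underside.
- jar_glass: Another jar standing in a ring of the carousel, not to be handled: a round glass jar with an aluminium cap, 50 mm across, 66 high. Origin at the centre of its underside.
- jar_ceramic: Another jar standing in a ring of the carousel, not to be handled: a white ceramic jar with a cork, 50 mm across, 62 high. Origin at the centre of its underside.
- jar_shaker: Another jar standing in a ring of the carousel, not to be handled: an aluminium shaker with a domed top, 48 mm across, 68 high. Origin at the centre of its underside.
- bowl: White ceramic bowl on the counter, 150 mm across, 62 mm high. Origin at the centre of its underside. Leave it alone.
- pan_lid: Aluminium pot lid for a large pan, 184 mm across, with a black knob, 49 mm high. Origin at the centre of its underside. Leave it alone.
- spatula: Beechwood spatula lying flat, 300 mm long, 58 mm wide at the blade, 10 mm thick. Origin on its underside at mid-length, length along its x. Leave it alone.
- spoons: Nest of steel measuring spoons lying in the spoon rest, about 120 mm long, 20 mm high. Origin at its underside near the middle. Leave it alone.

How it is judged:
On the way, in this order (a step that is already met when the one before it is completed fails the run):
1. the pot stands in the empty ring, let go (horizontal distance between pot and empty_well below 0.005 m and z of pot in the frame of turntable between 0.009 and 0.0145 m and angle between pot's own z axis and vertical below 0.07 rad and contact force between the fingers and pot below 0.5 N), for 0.1 s.
2. the tier is seated on the pot in the ring, let go (horizontal distance between pot and empty_well below 0.005 m and z of pot in the frame of turntable between 0.009 and 0.0145 m and angle between each of pot, tier's own z axis and vertical below 0.07 rad and horizontal distance between tier and pot below 0.0045 m and z of tier in the frame of pot between 0.0415 and 0.0465 m and contact force between the fingers and tier below 0.5 N), for 0.1 s.
3. the lid is seated on the tier, let go: the tower is complete (horizontal distance between pot and empty_well below 0.005 m and z of pot in the frame of turntable between 0.009 and 0.0145 m and angle between each of pot, tier, lid's own z axis and vertical below 0.07 rad and horizontal distance between tier and pot below 0.0045 m and z of tier in the frame of pot between 0.0415 and 0.0465 m and horizontal distance between lid and tier below 0.0045 m and z of lid in the frame of tier between 0.0225 and 0.0275 m and contact force between the fingers and lid below 0.5 N), for 0.1 s.
4. the handle is gripped with the tower still away from the front (contact force between the fingers and handle above 4 N and (x of empty_well in the frame of stand above 0 m or y of empty_well in the frame of stand above 0.025 m or y of empty_well in the frame of stand below -0.025 m)), for 0.1 s.
At the end, for the whole second after the job is handed in: Fingers grip the handle (over 4 N), turntable at rest (0.05 rad/s), the tower's ring within 10 mm (7 degrees) of the front line. Pot in its ring (5 mm), tier on pot, lid on tier: fully down (2.5 mm), centred (4.5 mm), upright (0.07 rad), not touched. The other jars stand in their rings (all of step 3 and x of empty_well in the frame of stand below -0.06 m and y of empty_well in the frame of stand between -0.01 and 0.01 m and angular speed of turntable below 0.05 rad/s and contact force between the fingers and handle above 4 N and contact force between the fingers and pot below 0.5 N and contact force between the fingers and tier below 0.5 N and z of each of jar_knob, jar_glass, jar_ceramic, jar_shaker in the frame of turntable below 0.02 m and angle between each of jar_knob, jar_glass, jar_ceramic, jar_shaker's own z axis and vertical below 0.2 rad); the arm keeps its last pose, push and grip.
It fails at once if a bystander on the counter is shoved by more than 30 mm (the spoons by more than 20 mm) (distance of any of bowl, pan_lid, spatula from where it was at the start of the episode above 0.03 m or distance of spoons from where it was at the start of the episode above 0.02 m).
It fails at once if another jar is lifted out of its ring or tipped (not (z of jar_knob in the frame of turntable below 0.02 m and angle between jar_knob's own z axis and vertical below 0.2 rad) or not (z of jar_glass in the frame of turntable below 0.02 m and angle between jar_glass's own z axis and vertical below 0.2 rad) or not (z of jar_ceramic in the frame of turntable below 0.02 m and angle between jar_ceramic's own z axis and vertical below 0.2 rad) or not (z of jar_shaker in the frame of turntable below 0.02 m and angle between jar_shaker's own z axis and vertical below 0.2 rad)).
It also fails if it takes over 72 s, if anything falls off the work surface, if the arm or the gripper's body presses on something with over 40 N, if the wrist force passes 120 N, or if a joint passes its speed limit or range.

ROBOT

A 7-joint arm with a two-finger parallel gripper is mounted at the origin on the work surface. World frame = base frame: x ahead of the robot, y to its left, z up, the work surface at z = 0. Lengths are in m, angles in rad, forces in N, time in s.
With the tool pointing down it reaches from about 0.425 to 0.875 m from the base axis. Payload 4.7 kg.
Tool frame: the origin (TCP) lies midway between the tips of the shut fingers; the grasp point (between the pads) lies 19 mm behind it; z points along the fingers, y is the direction in which the jaws open and shut (so a half turn about z gives the same grasp; the last joint's range is limited). The gripper opens to 87 mm and grips with 3 to 60 N. Pads are 19 mm wide; open, the fingers measure 117 mm over their backs; the gripper's body (75 mm by 190 mm) begins 51 mm behind the grasp point.
Start: joints at [-1.143, 0.321, -0.07, 1.45, 0.023, 1.371, -0.057], TCP at [0.261, 0.595, 0.223] pointing down, gripper open.
Joint ranges: [-2.86, 2.86], [-0.3, 2.09], [-1.38, 1.24], [0.06, 2.45], [-1.56, 4.7], [0.09, 2.05], [-2.69, 2.69]. Speed limits (rad/s): [2.57, 2.57, 3.14, 3.14, 3.14, 3.14, 3.14].

INTERFACE

Orientations are given as a rotation vector (axis times angle).
In Python, from bench import * gives the robot as it stands. The module is installed in compiled form; this text tells all that it offers.
- The arm moves only by the tool play_rows, never from a script. Its argument "series" is one flat list of numbers, 7 for each row, row after row: the opening in per cent of the stroke, from 0 (shut) to 100 (fully open), then the shift along the tool's x, y, z in m, then the turn, a rotation vector about the tool's x, y, z in degrees. In form: [fingers, tx, ty, tz, rx, ry, rz, fingers, tx, ty, tz, rx, ry, rz, ...]. A call has 1 to 10 rows; each row is the pose to reach, as a shift and turn from the pose commanded when the call began, along the tool's axes at that moment; what a row does not reach only later rows make up. A row lasts 1/12 s, in which the tool goes at most 41.7 mm and 7.16 degrees, less where a joint would pass 70% of its speed; a pose out of reach is approached as far as the arm can. A call with a gripper value outside its range is refused whole. The fingers move at their own pace and stop on an object; "force" is the grip in N (left out, the last holds). Time passes only in rows, so rows that repeat a pose let the fingers close. It gives the time, the measured TCP pose, the force and the opening at its end, in the units of the state.
- get_state(): the state, without advancing time (a new reading comes with each control period).
- get_image(name): name is "side" or "top"; returns a dict with "frame" (400x640x3 uint8, red, green, blue), "fx", "fy", "cx", "cy" (pixels), "R" (3x3) and "t" (3): a world point X has camera coordinates R X + t. Camera axes: x right, y down, z forward; pixel columns grow to the right and rows downward; lengths in m; the calibration is good to about 2 mm. A picture is of the moment at which its call begins. There is no depth.
- close_job(): hands the job in, once; it reports no verdict.
The state is a dict: "time": time; "joint_positions": joint angles; "qd": joint speeds; "joint_torque": joint torques, N m; "position": TCP position; "tool_rot": TCP orientation; "ft_force": force on the tool from outside, world axes, zero at the start; "torque": the same for the moment, N m; "grip_width": opening from 0.0 (shut) to 1.0 (fully open).
Only numpy, scipy, OpenCV 4.12 (cv2) and the standard library are available. Lean on these libraries where they do the work, as an engineer would, in place of code of your own. Each camera call takes 0.05 s, during which the arm holds its last target.

## Working session

There is one attempt and no reset: what is moved stays moved. The work goes in short steps, Python scripts to look and compute and a tool call to move; the robot and the scene stay as the last step left them, time stands still between calls to the robot, and variables do not carry over. Pictures are saved under pics/ and viewed, and the job is handed in when it is done.

Besides the shell and the picture viewer there is one more tool, called after "Request:" by a JSON object that holds its "method" and its "body", one argument or row to a line. play_rows: Moves the arm, as the interface text tells. Its arguments: {"type":"object","properties":{"series":{"type":"array"},"force":{"type":"number"}},"required":["series"]}

```bash
mkdir -p pics
cat > h.py <<'E'
from bench import *
import numpy as np, cv2
from scipy.spatial.transform import Rotation as Ro
def snap(n,tag,crop=None,s=1):
    d=get_image(n); f=cv2.cvtColor(d["frame"],cv2.COLOR_RGB2BGR)
    cv2.imwrite(f"pics/{tag}.png",f); np.savez(f"pics/{tag}.npz",**{k:d[k] for k in d})
    return d
def ray(d,u,v,z):
    R=np.array(d["R"]);t=np.array(d["t"])
    c=-R.T@t; r=R.T@np.array([(u-d["cx"])/d["fx"],(v-d["cy"])/d["fy"],1])
    return c+r*(z-c[2])/r[2]
def proj(d,X):
    p=np.array(d["R"])@np.array(X)+np.array(d["t"]); return np.array([d["fx"]*p[0]/p[2]+d["cx"],d["fy"]*p[1]/p[2]+d["cy"]])
def load(tag):
    return dict(np.load(f"pics/{tag}.npz"))
E
python3 - <<'E'
from h import *
for n in("top","side"):
    d=snap(n,n+"0"); print(n,d["fx"],d["cx"],d["cy"],np.round(d["R"],3).tolist(),np.round(-np.array(d["R"]).T@d["t"],3))
s=get_state();print(s)
E
```

```text
top 366.78072182040404 323.2254558846048 197.65565204130934 [[0.023, -1.0, 0.003], [-0.997, -0.023, -0.07], [0.07, -0.001, -0.998]] [ 0.421 -0.077  1.114]
side 513.8203072350965 318.789942925928 199.1048667295227 [[-0.323, -0.946, -0.003], [-0.52, 0.18, -0.835], [0.791, -0.269, -0.55]] [-0.578  0.284  0.894]
{'time': 0.1, 'joint_positions': array([-1.14287198,  0.32176805, -0.0701126 ,  1.45157138,  0.02259156,
        1.37077447, -0.05686017]), 'qd': array([ 0.00052559, -0.0014216 , -0.00023967, -0.00219452,  0.00051661,
        0.00134453,  0.00094278]), 'joint_torque': array([ 1.87706896e-04, -4.92572808e+01, -4.05569477e-01, -3.13401675e+01,
       -6.42823800e-02,  3.94723972e-02,  5.46696845e-05]), 'position': array([0.26119969, 0.59466728, 0.22154941]), 'tool_rot': array([-6.45204511e-01, -3.07433518e+00,  2.68710390e-03]), 'ft_force': array([-0.3831606 ,  1.02157568,  0.99937774]), 'torque': array([ 0.01273085, -0.0258132 , -0.07191398]), 'grip_width': 0.9988092643516174}
```

View pics/top0.png

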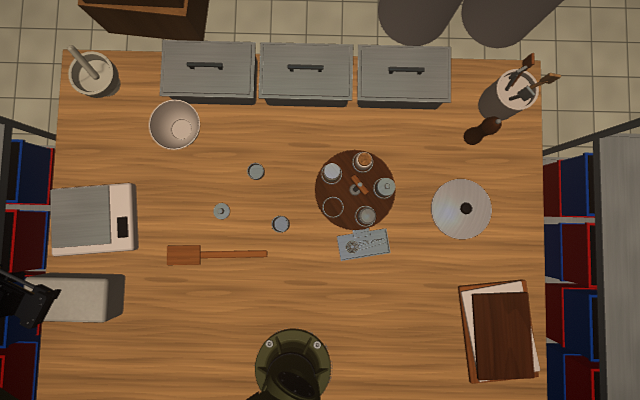

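View pics/side0.png

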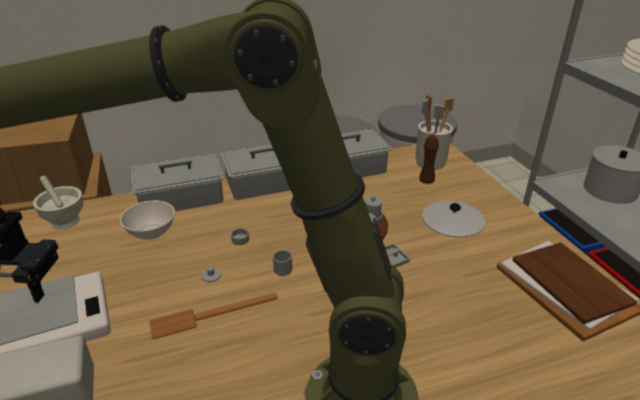

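Run:
```python
from h import *
f=cv2.imread("pics/top0.png"); 
c=np.hstack([cv2.resize(f[140:270,205:305],None,fx=3.9,fy=3.9,interpolation=cv2.INTER_CUBIC),cv2.resize(f[140:270,305:405],None,fx=3.9,fy=3.9,interpolation=cv2.INTER_CUBIC)]);print(c.shape)
cv2.imwrite("pics/z0.png",c)
f=cv2.imread("pics/side0.png");cv2.imwrite("pics/z1.png",cv2.resize(f[210:300,180:310],None,fx=6,fy=6,interpolation=cv2.INTER_CUBIC))
```

```text
(507, 780, 3)
```

View pics/z0.png

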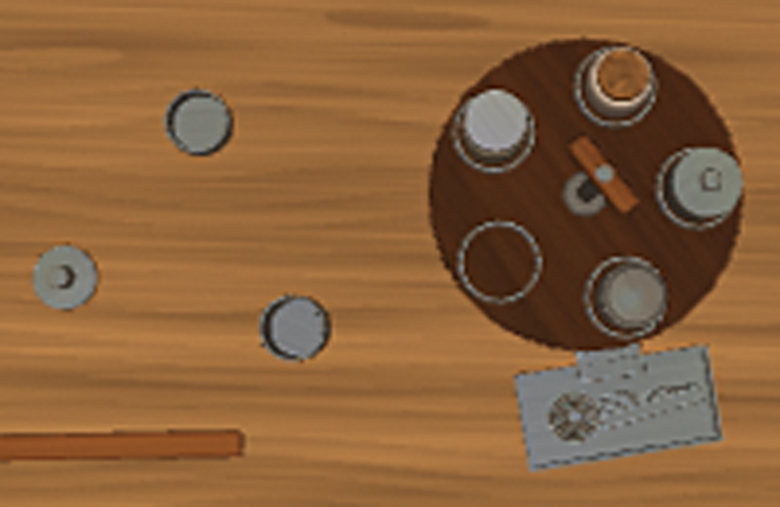

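View pics/z1.png

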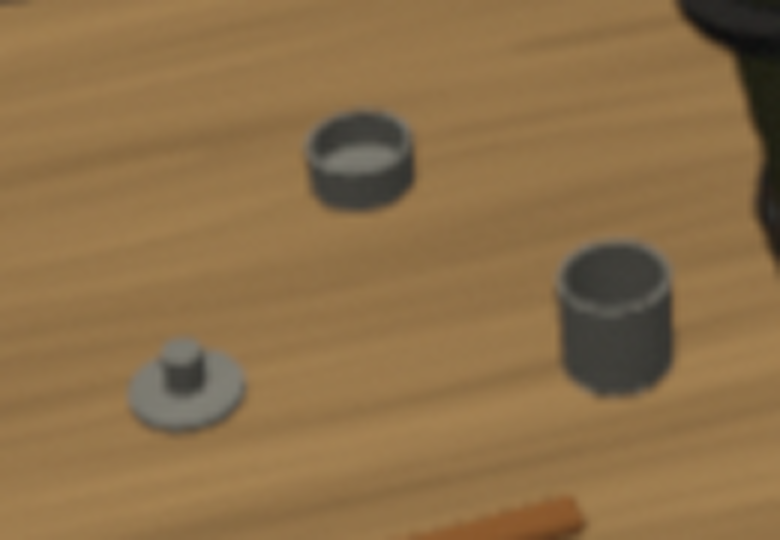

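```bash
cat > m.py <<'E'
from h import *
def blob(d,win,mask):
    x0,y0,x1,y1=win; m=np.zeros(mask.shape,np.uint8); m[y0:y1,x0:x1]=mask[y0:y1,x0:x1]
    n,l,st,ce=cv2.connectedComponentsWithStats(m)
    i=1+np.argmax(st[1:,4]); 
    cs,_=cv2.findContours((l==i).astype(np.uint8),cv2.RETR_EXTERNAL,cv2.CHAIN_APPROX_NONE)
    M=(l==i).astype(np.uint8); M=cv2.drawContours(M,cs,-1,1,-1); mo=cv2.moments(M,True)
    return mo["m10"]/mo["m00"],mo["m01"]/mo["m00"],st[i]
def grey(d):
    hsv=cv2.cvtColor(d["frame"],cv2.COLOR_RGB2HSV); return (hsv[...,1]<75).astype(np.uint8)
E
python3 - <<'E'
from m import *
T=load("top0");S=load("side0")
for n,wt,ws,z in(("pot",(265,210,300,240),(268,245,300,280),.025),("tier",(243,158,270,186),(225,224,255,250),.018),("lid",(208,198,235,225),(195,262,225,286),.009)):
    for d,w in((T,wt),(S,ws)):
        u,v,st=blob(d,w,grey(d)); print(n,round(u,2),round(v,2),st.tolist(),np.round(ray(d,u,v,z),4))
hsv=cv2.cvtColor(T["frame"],cv2.COLOR_RGB2HSV)
for p in((340,195),(375,215),(333,207),(320,185),(300,150)): print(p,hsv[p[1],p[0]])
E
```

```text
pot 280.04 223.59 [272, 216, 17, 17, 211] [0.4177 0.0479 0.025 ]
pot 282.31 262.21 [273, 250, 19, 26, 418] [0.4212 0.0453 0.025 ]
tier 255.3 170.85 [247, 163, 17, 17, 209] [0.5743 0.1281 0.018 ]
tier 239.62 236.18 [231, 229, 18, 16, 239] [0.5759 0.1264 0.018 ]
lid 221.24 210.76 [214, 203, 16, 16, 202] [0.4522 0.2279 0.009 ]
lid 210.67 274.15 [201, 266, 20, 16, 219] [0.4542 0.2273 0.009 ]
(340, 195) [ 11 178  73]
(375, 215) [17 60 77]
(333, 207) [ 12 171  64]
(320, 185) [ 11 180  68]
(300, 150) [ 15 157 159]
```

```bash
cat > car.py <<'E'
from m import *
from scipy.optimize import least_squares
def carousel(T,ang0=None):
    hsv=cv2.cvtColor(T["frame"],cv2.COLOR_RGB2HSV).astype(int)
    m=((hsv[...,2]<105)&(hsv[...,1]>110)).astype(np.uint8)
    w=np.zeros_like(m); w[140:240,305:405]=m[140:240,305:405]
    n,l,st,ce=cv2.connectedComponentsWithStats(w); i=1+np.argmax(st[1:,4])
    cs,_=cv2.findContours((l==i).astype(np.uint8),cv2.RETR_EXTERNAL,cv2.CHAIN_APPROX_NONE)
    P=np.array([ray(T,u,v,.03)[:2] for u,v in cs[0][:,0]])
    r=least_squares(lambda p:np.hypot(P[:,0]-p[0],P[:,1]-p[1])-p[2],[.5,-.1,.12],loss="soft_l1",f_scale=.001).x
    return r,hsv
if __name__=="__main__":
    T=load("top0"); r,hsv=carousel(T); print("disc",r, proj(T,[r[0],r[1],.03]))
    # handle: orange in window
    f=T["frame"].astype(int)
    m=((hsv[...,2]>110)&(hsv[...,1]>150)).astype(np.uint8); 
    u,v,st=blob(T,(345,165,375,200),m); print("handle",u,v,st,ray(T,u,v,.17))
    w=np.zeros_like(m);w[165:200,345:375]=m[165:200,345:375]; ys,xs=np.nonzero(w)
    P=np.array([ray(T,a,b,.17)[:2] for a,b in zip(xs,ys)]); ev,V=np.linalg.eigh(np.cov(P.T)); L=V[:,1]; print("bar dir",L,np.degrees(np.arctan2(L[1],L[0])), np.sqrt(ev*12))
    # ring: light thin pixels
    x0,y0=333,207
    g=hsv[y0-16:y0+17,x0-16:x0+17,1]<110
    ys,xs=np.nonzero(g); P=np.array([ray(T,a+x0-16,b+y0-16,.04)[:2] for a,b in zip(xs,ys)])
    rr=least_squares(lambda p:np.hypot(P[:,0]-p[0],P[:,1]-p[1])-p[2],[*ray(T,x0,y0,.04)[:2],.03],loss="soft_l1",f_scale=.001).x
    print("ring",len(P),rr); dd=rr[:2]-r[:2]; print(np.hypot(*dd),np.degrees(np.arctan2(dd[1],dd[0])))
    # rest corners
    m=((hsv[...,1]<75)).astype(np.uint8);w=np.zeros_like(m);w[226:265,330:395]=m[226:265,330:395]
    cs,_=cv2.findContours(w,cv2.RETR_EXTERNAL,cv2.CHAIN_APPROX_NONE);c=max(cs,key=cv2.contourArea)
    c=c[c[:,0,1]>231]
    b=cv2.minAreaRect(c);print(b); q=np.array([ray(T,*p,.014)[:2] for p in cv2.boxPoints(b)]);print(q,q.mean(0)); dd=q.mean(0)-r[:2];print(np.hypot(*dd),np.degrees(np.arctan2(dd[1],dd[0])))
    print([np.degrees(np.arctan2(*(q[(i+1)%4]-q[i])[::-1])) for i in range(4)],[np.hypot(*(q[(i+1)%4]-q[i])) for i in range(4)])
E
python3 car.py
```

```text
disc [ 0.51459198 -0.15913604  0.10686947] [350.62810708 192.45456102]
handle 359.2317073170732 184.46341463414635 [352 175  16  19  82] [ 0.52372247 -0.17045704  0.17      ]
bar dir [-0.76778692 -0.64070527] -140.15557033539852 [0.01260195 0.06160105]
ring 91 [ 0.47016926 -0.10593403  0.02927002]
0.06930968335484029 129.8612715570373
((363.1037292480469, 243.52342224121094), (25.949939727783203, 50.43846893310547), 80.90972137451172)
[[ 0.38842458 -0.11933311]
 [ 0.41552975 -0.26782886]
 [ 0.33975494 -0.28085103]
 [ 0.31292201 -0.13305097]] [ 0.36415782 -0.20026599]
0.15595547179390834 -164.70856672205363
[np.float64(-79.65559308143685), np.float64(-170.24876937945066), np.float64(100.28990696329211), np.float64(10.297594603430337)] [np.float64(0.15094926372207654), np.float64(0.07688562015027806), np.float64(0.15021605603074337), np.float64(0.0767386393774009)]
```

```bash
cat > go.py <<'E'
from h import *
import sys
def go(x,y,z,jaw=None):
    s=get_state(); R0=Ro.from_rotvec(s["tool_rot"]); p=np.array(s["position"])
    yw=R0.as_matrix()[:,1]; cur=np.degrees(np.arctan2(yw[1],yw[0]))
    if jaw is None: jaw=cur
    a=(jaw-cur+90)%180-90+cur   # nearest equivalent
    if len(sys.argv)>5 : a=cur+float(sys.argv[5])
    c,q=np.cos(np.radians(a)),np.sin(np.radians(a))
    Rt=Ro.from_matrix(np.array([[q and q,c,0],[-c,q,0],[0,0,-1]]))
    if np.linalg.det(Rt.as_matrix())<0: raise 1
    sh=R0.inv().apply(np.array([x,y,z])-p); rv=(R0.inv()*Rt).as_rotvec(degrees=True)
    print("t",round(s["time"],2),"pos",np.round(p,4),"jaw",round(cur,2),"tilt",np.round(R0.as_matrix()[:2,2],4),"F",np.round(s["ft_force"],1),"grip",round(s["grip_width"]*87,1),"q",np.round(s["joint_positions"],2))
    print("shift mm",np.round(sh*1000,1),"rot",np.round(rv,2))
if __name__=="__main__":
    a=[None if v=="-" else float(v) for v in sys.argv[1:5]]
    s=get_state()["position"]; go(*[s[i] if a[i] is None else a[i] for i in range(3)],a[3])
E
python3 go.py .420 .047 .15 130
```

```text
Traceback (most recent call last):
  File "go.py", line 17, in <module>
    s=get_state()["position"]; go(*[s[i] if a[i] is None else a[i] for i in range(3)],a[3])
                               ~~^^^^^^^^^^^^^^^^^^^^^^^^^^^^^^^^^^^^^^^^^^^^^^^^^^^^^^^^^^
  File "go.py", line 10, in go
    Rt=Ro.from_matrix(np.array([[q and q,c,0],[-c,q,0],[0,0,-1]]))
  File "scipy/spatial/transform/_rotation.pyx", line 1143, in scipy.spatial.transform._rotation.Rotation.from_matrix
ValueError: Non-positive determinant (left-handed or null coordinate frame) in rotation matrix 0: [[ 0.76604444 -0.64278761  0.        ]
 [ 0.64278761  0.76604444  0.        ]
 [ 0.          0.         -1.        ]].
```

```bash
sed -i 's/\[\[q and q,c,0\],\[-c,q,0\]/[[-q,c,0],[c,q,0]/' go.py; python3 go.py .420 .047 .15 130;python3 go.py .42 .047 .15 40
```

```text
t 0.1 pos [0.2612 0.5947 0.2215] jaw 66.29 tilt [-0.0006 -0.0016] F [-0.4  1.   1. ] grip 86.9 q [-1.14  0.32 -0.07  1.45  0.02  1.37 -0.06]
shift mm [-365.6 -437.5   72.3] rot [-9.000e-02 -5.000e-02 -6.371e+01]
t 0.1 pos [0.2612 0.5947 0.2215] jaw 66.29 tilt [-0.0006 -0.0016] F [-0.4  1.   1. ] grip 86.9 q [-1.14  0.32 -0.07  1.45  0.02  1.37 -0.06]
shift mm [-365.6 -437.5   72.3] rot [-0.1   0.03 26.29]
```

Request:
{"method": "play_rows", "body": {
  "series": [100, -366, -437, 0, 0, 0, -64],
  "force": 20
}}

```text
time: 0.18
position: [0.2675, 0.5605, 0.2198]
tool_rot: [-0.437, -3.106, -0.001]
ft_force: [-1.0, -0.9, 0.0]
grip_width: 1.001
```

```bash
python3 go.py .430 .047 .15 130
```

```text
t 0.18 pos [0.2675 0.5605 0.2198] jaw 73.98 tilt [-0.0047  0.0016] F [-1.  -0.9  0. ] grip 87.1 q [-1.1   0.26 -0.08  1.53  0.02  1.35  0.11]
shift mm [-298.3 -448.7   68.2] rot [  0.15  -0.25 -56.02]
```

Request:
{"method": "play_rows", "body": {
  "series": [100, -0.298, -0.448, 0, 0, 0, -56, 100, -0.298, -0.448, 0, 0, 0, -56, 100, -0.298, -0.448, 0, 0, 0, -56, 100, -0.298, -0.448, 0, 0, 0, -56, 100, -0.298, -0.448, 0, 0, 0, -56, 100, -0.298, -0.448, 0, 0, 0, -56, 100, -0.298, -0.448, 0, 0, 0, -56, 100, -0.298, -0.448, 0, 0, 0, -56, 100, -0.298, -0.448, 0.0, 0, 0, -56, 100, -0.298, -0.448, 0, 0, 0, -56]
}}

```text
time: 1.02
position: [0.3914, 0.169, 0.2224]
tool_rot: [1.063, -2.956, -0.0]
ft_force: [1.1, 0.5, 0.0]
grip_width: 0.999
```

```bash
python3 go.py .422 .047 .12 130
```

```text
t 1.02 pos [0.3914 0.169  0.2224] jaw 129.56 tilt [-0.0001  0.0002] F [1.1 0.5 0. ] grip 86.9 q [-0.71 -0.17  0.21  1.97  0.04  1.34  1.75]
shift mm [  54.1 -113.6  102.4] rot [ 0.02  0.   -0.44]
```

Request:
{"method": "play_rows", "body": {
  "series": [100, 0.054, -0.114, 0.05, 0, 0, 0, 100, 0.054, -0.114, 0.05, 0, 0, 0, 100, 0.054, -0.114, 0.05, 0, 0, 0, 100, 0.054, -0.114, 0.05, 0, 0, 0, 100, 0.054, -0.114, 0.102, 0, 0, 0, 100, 0.054, -0.114, 0.102, 0, 0, 0, 100, 0.054, -0.114, 0.102, 0, 0, 0]
}}

```text
time: 1.6
position: [0.4192, 0.0482, 0.1177]
tool_rot: [1.058, -2.95, -0.001]
ft_force: [-0.2, -0.8, -0.0]
grip_width: 1.002
```

```bash
python3 go.py .422 .047 .02 130; python3 -c "
from m import *
d=snap('top','top1');s=snap('side','side1')
a=cv2.resize(cv2.imread('pics/top1.png')[150:250,220:320],None,fx=4,fy=4);b=cv2.resize(cv2.imread('pics/side1.png')[200:300,230:330],None,fx=4,fy=4)
cv2.imwrite('pics/z2.png',np.hstack([a,b]))"
```

```text
t 1.6 pos [0.4192 0.0482 0.1177] jaw 129.45 tilt [-0.007 -0.002] F [-0.2 -0.8 -0. ] grip 87.2 q [-0.6  -0.1   0.4   2.12  0.04  1.12  2.04]
shift mm [-2.1 -3.  97.7] rot [ 0.17 -0.38 -0.55]
```

View pics/z2.png

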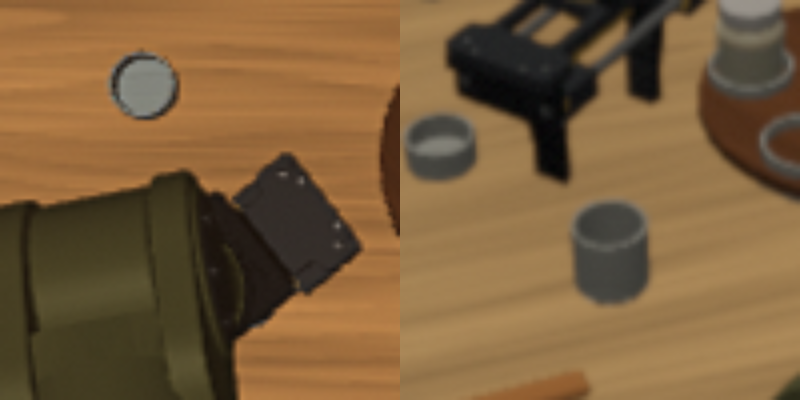

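```bash
python3 -c "
from m import *
b=cv2.resize(cv2.imread('pics/side1.png')[180:290,290:420],None,fx=6,fy=5.4);cv2.imwrite('pics/z3.png',b)
S=load('side1')
for P in((.470,-.106,.04),(.4985,-.106,.04),(.4415,-.106,.04),(.470,-.0775,.04),(.47,-.1345,.04)): print((proj(S,P)-[290,180])*[6,5.4])"; python3 go.py .421 .047 .03 130
```

```text
[244.70897246 297.97131454]
[223.65511061 266.06938079]
[266.45013358 330.91468079]
[185.5310292  309.22506048]
[303.24475815 286.83968637]
t 1.7 pos [0.4221 0.0492 0.1211] jaw 129.53 tilt [-0.0005 -0.0004] F [0.4 0.3 0.9] grip 86.6 q [-0.6  -0.1   0.4   2.12  0.04  1.12  2.04]
shift mm [ 2.2 -1.  91.1] rot [ 0.   -0.04 -0.47]
```

View pics/z3.png

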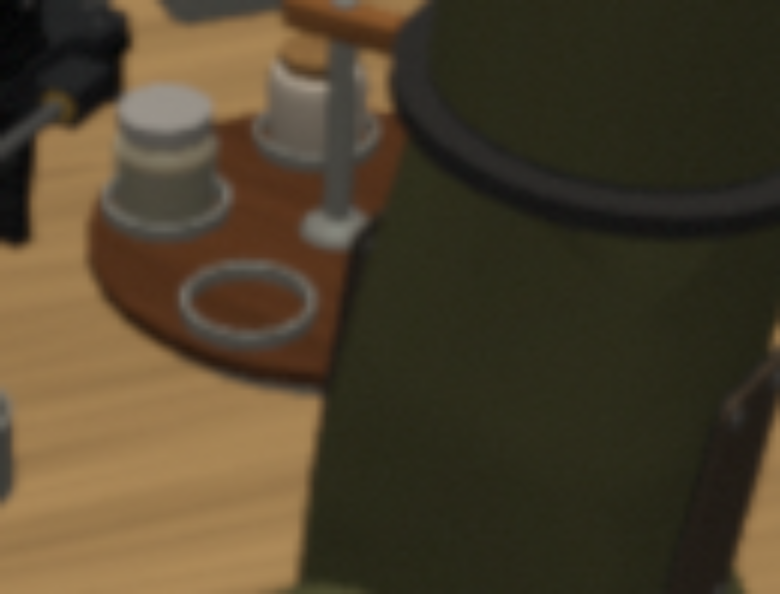

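Request:
{"method": "play_rows", "body": {
  "series": [100, 0.002, -0.001, 0.04, 0, 0, 0, 100, 0.002, -0.001, 0.08, 0, 0, 0, 100, 0.002, -0.001, 0.101, 0, 0, 0, 100, 0.002, -0.001, 0.101, 0, 0, 0, 40, 0.002, -0.001, 0.101, 0, 0, 0, 40, 0.002, -0.001, 0.101, 0, 0, 0, 40, 0.002, -0.001, 0.101, 0, 0, 0, 40, 0.002, -0.001, 0.101, 0, 0, 0, 40, 0.002, -0.001, 0.101, 0, 0, 0, 40, 0.002, -0.001, 0.101, 0, 0, 0],
  "force": 10
}}

```text
time: 2.53
position: [0.4219, 0.0468, 0.0205]
tool_rot: [-1.06, 2.956, 0.0]
ft_force: [-0.1, 0.0, -0.5]
grip_width: 0.629
```

```bash
python3 go.py .421 .047 .02 40
```

```text
t 2.53 pos [0.4219 0.0468 0.0205] jaw 129.46 tilt [0.0016 0.0008] F [-0.1  0.  -0.5] grip 54.7 q [-0.59  0.05  0.43  2.22 -0.03  0.88  2.12]
shift mm [0.6 0.8 0.5] rot [6.000e-02 9.000e-02 8.946e+01]
```

Still closing; continue, then open and rotate to the placing yaw.

Request:
{"method": "play_rows", "body": {
  "series": [30, 0, 0, 0, 0, 0, 0, 30, 0, 0, 0, 0, 0, 0, 30, 0, 0, 0, 0, 0, 0, 30, 0, 0, 0, 0, 0, 0, 80, 0, 0, 0, 0, 0, 0, 80, 0, 0, 0, 0, 0, 0, 80, 0, 0, 0, 0, 0, 0]
}}

```text
time: 3.12
position: [0.4211, 0.0464, 0.0194]
tool_rot: [1.06, -2.957, 0.0]
ft_force: [-0.0, -0.1, -0.3]
grip_width: 0.72
```

Request:
{"method": "play_rows", "body": {
  "series": [80, 0, 0, 0, 0, 0, 30, 80, 0, 0, 0, 0, 0, 60, 80, 0, 0, 0, 0, 0, 60, 80, 0, 0, 0, 0, 0, 60, 80, 0, 0, 0, 0, 0, 60, 80, 0, 0, 0, 0, 0, 60, 80, 0, 0, 0, 0, 0, 60, 80, 0, 0, 0, 0, 0, 60, 80, 0, 0, 0, 0, 0, 60, 80, 0, 0, 0, 0, 0, 60]
}}

```text
time: 3.95
position: [0.4211, 0.0464, 0.0194]
tool_rot: [-0.562, -3.091, 0.0]
ft_force: [0.5, 0.3, 0.2]
grip_width: 0.796
```

```bash
python3 go.py .422 .047 .02 40
```

```text
t 3.95 pos [0.4211 0.0464 0.0194] jaw 69.39 tilt [-0.0003 -0.0003] F [0.5 0.3 0.2] grip 69.3 q [-0.62  0.05  0.46  2.22 -0.03  0.88  1.07]
shift mm [-0.6  0.9 -0.6] rot [-2.000e-02 -1.000e-02  2.939e+01]
```

Request:
{"method": "play_rows", "body": {
  "series": [80, 0, 0, 0, 0, 0, 29.4, 80, 0, 0, 0, 0, 0, 29.4, 80, 0, 0, 0, 0, 0, 29.4, 80, 0, 0, 0, 0, 0, 29.4, 80, 0, 0, 0, 0, 0, 29.4, 30, 0, 0, 0, 0, 0, 29.4, 30, 0, 0, 0, 0, 0, 29.4, 30, 0, 0, 0, 0, 0, 29.4, 30, 0, 0, 0, 0, 0, 29.4, 30, 0, 0, 0, 0, 0, 29.4],
  "force": 20
}}

```text
time: 4.78
position: [0.4211, 0.0464, 0.0196]
tool_rot: [-1.325, -2.848, 0.001]
ft_force: [-0.2, -0.2, 0.5]
grip_width: 0.572
```

Request:
{"method": "play_rows", "body": {
  "series": [30, 0, 0, 0, 0, 0, 0, 30, 0, 0, 0, 0, 0, 0, 30, 0, 0, -0.02, 0, 0, 0, 30, 0, 0, -0.06, 0, 0, 0, 30, 0, 0, -0.1, 0, 0, 0]
}}

```text
time: 5.2
position: [0.4196, 0.046, 0.1195]
tool_rot: [-1.325, -2.846, 0.005]
ft_force: [1.5, 0.3, -0.8]
grip_width: 0.574
```

```bash
python3 go.py .469 -.1065 .12 40
```

```text
t 5.2 pos [0.4196 0.046  0.1195] jaw 40.06 tilt [-0.0036 -0.0018] F [ 1.5  0.3 -0.8] grip 50.0 q [-0.66 -0.11  0.46  2.12  0.06  1.12  0.48]
shift mm [-148.5  -60.3   -0.4] rot [-0.23 -0.05  0.06]
```

Request:
{"method": "play_rows", "body": {
  "series": [30, -0.04, -0.015, -0.01, 0, 0, 0, 30, -0.075, -0.03, -0.01, 0, 0, 0, 30, -0.11, -0.045, -0.01, 0, 0, 0, 30, -0.135, -0.055, -0.01, 0, 0, 0, 30, -0.148, -0.06, -0.01, 0, 0, 0, 30, -0.148, -0.06, -0.01, 0, 0, 0, 30, -0.148, -0.06, -0.01, 0, 0, 0]
}}

```text
time: 5.78
position: [0.4703, -0.1056, 0.1293]
tool_rot: [-1.328, -2.846, 0.0]
ft_force: [0.6, 0.8, -1.3]
grip_width: 0.572
```

```bash
python3 -c "
from m import *
S=snap('side','side2');T=snap('top','top2')
a=cv2.resize(cv2.imread('pics/side2.png')[140:270,290:420],None,fx=4,fy=4);b=cv2.resize(cv2.imread('pics/top2.png')[140:270,280:410],None,fx=4,fy=4)
cv2.imwrite('pics/z4.png',np.hstack([a,b])[:,:800])"; python3 go.py .470 -.107 .13 40
```

```text
t 5.88 pos [ 0.4702 -0.1039  0.1292] jaw 40.15 tilt [-0.0009  0.0008] F [-0.4  0.2 -2. ] grip 50.0 q [-0.5   0.02  0.68  2.   -0.02  1.13  0.88]
shift mm [-2.3 -2.2 -0.8] rot [-0.01 -0.07  0.15]
```

View pics/z4.png

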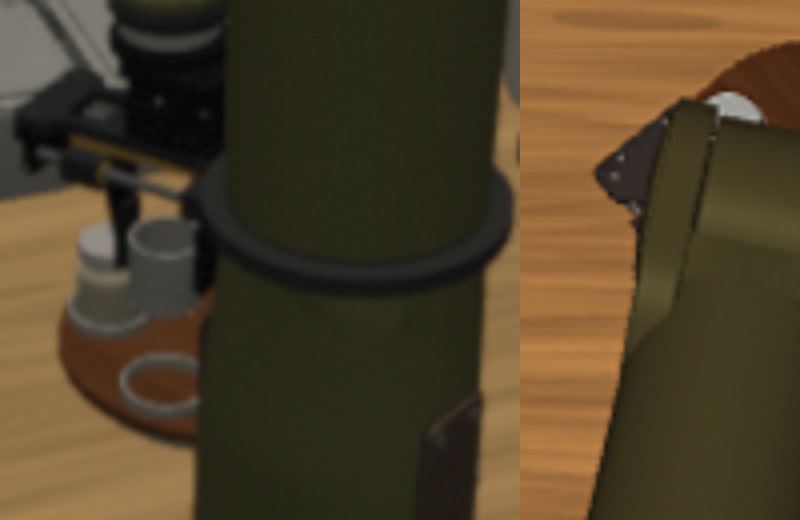

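```bash
python3 -c "
from m import *
S=load('side2');f=cv2.imread('pics/side2.png')
b=cv2.resize(f[190:250,312:347],None,fx=12,fy=10,interpolation=cv2.INTER_CUBIC)
o=np.array([312-.5+1/24,190-.5+.05]);sc=np.array([12,10])
def draw(c,z,r,col):
    for a in np.linspace(0,2*np.pi,60):
        p=(proj(S,[c[0]+r*np.cos(a),c[1]+r*np.sin(a),z])-o)*sc
        cv2.circle(b,tuple(int(round(q)) for q in p),1,col,-1)
c=(.4702,-.1039)
b0=b.copy()
draw(c,.1597,.025,(0,0,255));draw(c,.1097,.025,(0,0,255))
draw((.470,-.107),.04,.031,(255,0,0));draw((.470,-.107),.04,.028,(255,0,0))
cv2.imwrite('pics/z5.png',np.hstack([b,b0])[:600])"
```

```text
(no output)
```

View pics/z5.png

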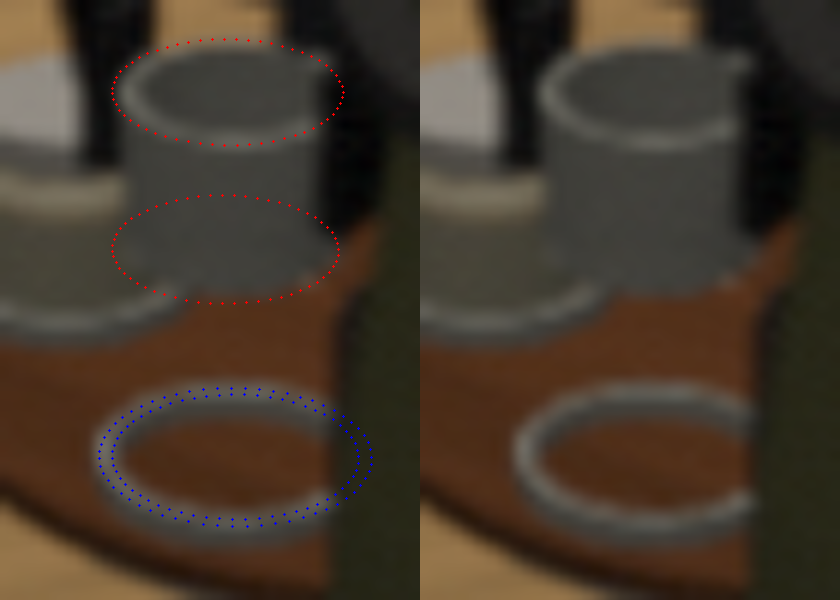

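```bash
python3 go.py .4735 -.1065 .064 40
```

```text
t 5.88 pos [ 0.4702 -0.1039  0.1292] jaw 40.15 tilt [-0.0009  0.0008] F [-0.4  0.2 -2. ] grip 50.0 q [-0.5   0.02  0.68  2.   -0.02  1.13  0.88]
shift mm [-4.2  0.8 65.2] rot [-0.01 -0.07  0.15]
```

Request:
{"method": "play_rows", "body": {
  "series": [30, -0.0042, 0.0008, 0.02, 0, 0, 0, 30, -0.0042, 0.0008, 0.04, 0, 0, 0, 30, -0.0042, 0.0008, 0.055, 0, 0, 0, 30, -0.0042, 0.0008, 0.065, 0, 0, 0, 30, -0.0042, 0.0008, 0.065, 0, 0, 0, 30, -0.0042, 0.0008, 0.065, 0, 0, 0]
}}

```text
time: 6.38
position: [0.4737, -0.1072, 0.0645]
tool_rot: [-1.324, -2.848, 0.0]
ft_force: [0.0, -0.2, -1.8]
grip_width: 0.57
```

```bash
cat > ov.py <<'E'
from m import *
import sys
# overlay: tag, ring centre, pot tcp offset
def ov(tag,cs,win,s=10):
    S=load(tag);f=cv2.imread(f'pics/{tag}.png');x0,y0,x1,y1=win
    b=cv2.resize(f[y0:y1,x0:x1],None,fx=s,fy=s,interpolation=cv2.INTER_CUBIC);b0=b.copy()
    for (x,y,z,r,col) in cs:
        for a in np.linspace(0,2*np.pi,60):
            p=(proj(S,[x+r*np.cos(a),y+r*np.sin(a),z])-[x0-.5,y0-.5])*s
            cv2.circle(b,tuple(int(round(q)) for q in p),1,col,-1)
    cv2.imwrite(f'pics/{tag}_o.png',np.hstack([b,b0])[:600,:800])
E
python3 -c "
from ov import *
snap('side','side3'); p=get_state()['position']; z=p[2]-.0195
ov('side3',[(p[0],p[1],z+.05,.025,(0,0,255)),(p[0],p[1],z,.022,(0,0,255)),(.4735,-.1065,.04,.031,(255,0,0)),(.4735,-.1065,.04,.028,(255,0,0))],(310,200,350,250))"; python3 go.py .4735 -.1065 .0495 40
```

```text
t 6.43 pos [ 0.4744 -0.1075  0.0652] jaw 40.12 tilt [0.0008 0.0002] F [ 0.1  0.1 -1.1] grip 49.7 q [-0.48  0.13  0.69  2.05 -0.1   0.99  0.96]
shift mm [ 1.4 -0.1 15.7] rot [0.04 0.02 0.12]
```

View pics/side3_o.png

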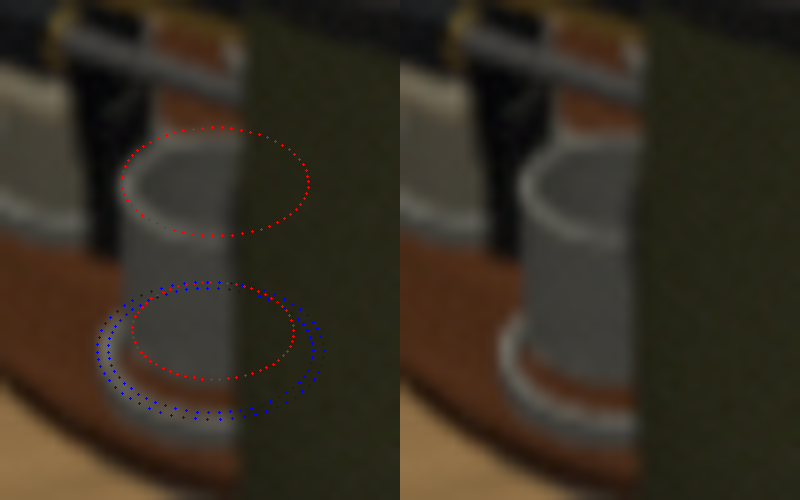

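Request:
{"method": "play_rows", "body": {
  "series": [30, 0.0013, 0, 0.004, 0, 0, 0, 30, 0.0013, 0, 0.008, 0, 0, 0, 30, 0.0013, 0, 0.011, 0, 0, 0, 30, 0.0013, 0, 0.013, 0, 0, 0, 30, 0.0013, 0, 0.013, 0, 0, 0]
}}

```text
time: 6.85
position: [0.4728, -0.107, 0.0512]
tool_rot: [-1.326, -2.847, 0.0]
ft_force: [-0.6, 0.7, -1.7]
grip_width: 0.572
```

```bash
python3 go.py .4735 -.1065 .0495 40
```

```text
t 6.85 pos [ 0.4728 -0.107   0.0512] jaw 40.05 tilt [-0.0006  0.    ] F [-0.6  0.7 -1.7] grip 49.7 q [-0.47  0.15  0.69  2.06 -0.12  0.96  0.97]
shift mm [-0.1  0.9  1.7] rot [-0.03 -0.02  0.05]
```

Request:
{"method": "play_rows", "body": {
  "series": [30, 0, 0.0005, 0.0015, 0, 0, 0, 30, 0, 0.0005, 0.002, 0, 0, 0, 30, 0, 0.0005, 0.002, 0, 0, 0, 70, 0, 0.0005, 0.002, 0, 0, 0, 70, 0, 0.0005, 0.002, 0, 0, 0, 70, 0, 0.0005, 0.002, 0, 0, 0, 70, 0, 0.0005, 0.002, 0, 0, 0]
}}

```text
time: 7.43
position: [0.4737, -0.1068, 0.0498]
tool_rot: [1.326, 2.847, 0.0]
ft_force: [0.1, 0.4, -0.0]
grip_width: 0.691
```

```bash
python3 go.py - - .19 40
```

```text
t 7.43 pos [ 0.4737 -0.1068  0.0498] jaw 40.05 tilt [0.0005 0.    ] F [ 0.1  0.4 -0. ] grip 60.1 q [-0.47  0.16  0.68  2.06 -0.12  0.96  0.98]
shift mm [-0.000e+00  1.000e-01 -1.402e+02] rot [0.03 0.02 0.05]
```

Request:
{"method": "play_rows", "body": {
  "series": [70, 0, 0, -0.015, 0, 0, 0, 70, 0, 0, -0.04, 0, 0, 0, 70, 0, 0, -0.075, 0, 0, 0, 70, 0, 0, -0.11, 0, 0, 0, 70, 0, 0, -0.12, 0, 0, 0]
}}

```text
time: 7.85
position: [0.4764, -0.1074, 0.1748]
tool_rot: [1.324, 2.841, 0.006]
ft_force: [1.1, -0.6, 0.4]
grip_width: 0.702
```

```bash
python3 go.py .5765 .1265 .14 130
```

```text
t 7.85 pos [ 0.4764 -0.1074  0.1748] jaw 40.03 tilt [0.0081 0.0005] F [ 1.1 -0.6  0.4] grip 61.1 q [-0.52 -0.02  0.68  1.93  0.01  1.22  0.86]
shift mm [114.9 226.9  35.7] rot [ 8.000e-02  5.100e-01 -8.997e+01]
```

Request:
{"method": "play_rows", "body": {
  "series": [90, 0.115, 0.227, 0, 0, 0, -80, 90, 0.115, 0.227, 0, 0, 0, -80, 90, 0.115, 0.227, 0, 0, 0, -80, 90, 0.115, 0.227, 0, 0, 0, -80, 90, 0.115, 0.227, 0, 0, 0, -80, 90, 0.115, 0.227, 0, 0, 0, -80, 90, 0.115, 0.227, 0, 0, 0, -80, 90, 0.115, 0.227, 0, 0, 0, -80, 90, 0.115, 0.227, 0, 0, 0, -80, 90, 0.115, 0.227, 0.036, 0, 0, -80]
}}

```text
time: 8.68
position: [0.5783, 0.1288, 0.1394]
tool_rot: [-0.599, 3.071, 0.002]
ft_force: [3.2, 0.9, 1.0]
grip_width: 0.9
```

```bash
python3 -c "
from ov import *
T=snap('top','top4');S=snap('side','side4')
p=(.4737,-.1068)
cs=[(*p,.08,.025,(0,0,255)),(*p,.04,.031,(255,0,0))]
ov('side4',cs,(310,200,350,250));ov('top4',cs,(310,185,350,225))
a=cv2.imread('pics/side4_o.png');b=cv2.imread('pics/top4_o.png');cv2.imwrite('pics/z6.png',cv2.resize(np.vstack([a,b]),None,fx=.65,fy=.65))
for d,w,z in((T,(243,158,270,186),.018),(S,(225,224,255,250),.018)):
        u,v,st=blob(d,w,grey(d)); print(u,v,st,ray(d,u,v,z))
"
python3 go.py .5765 .1265 .04 130
```

```text
256.5871886120996 168.87188612099644 [243 158  27  22 278] [0.58038283 0.12438887 0.018     ]
239.65289256198346 236.16528925619835 [231 229  18  16 242] [0.57590398 0.1263532  0.018     ]
t 8.78 pos [0.5698 0.1268 0.129 ] jaw 111.73 tilt [-0.0082 -0.0026] F [-1.  -0.5 -0.9] grip 78.3 q [-0.63  0.26  0.42  1.74 -0.11  1.17  1.78]
shift mm [-6.8 -2.8 88.9] rot [  0.11  -0.48 -18.27]
```

View pics/z6.png

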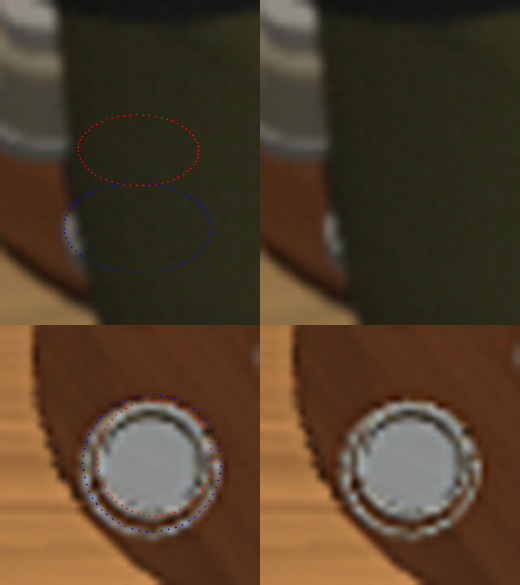

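Request:
{"method": "play_rows", "body": {
  "series": [90, -0.007, -0.003, 0.03, 0, 0, -18, 90, -0.007, -0.003, 0.06, 0, 0, -18, 90, -0.007, -0.003, 0.09, 0, 0, -18, 90, -0.007, -0.003, 0.09, 0, 0, -18, 90, -0.007, -0.003, 0.09, 0, 0, -18],
  "force": 10
}}

```text
time: 9.2
position: [0.5797, 0.1267, 0.0431]
tool_rot: [1.058, -2.954, -0.0]
ft_force: [0.7, -0.3, 0.3]
grip_width: 0.9
```

```bash
python3 go.py .5765 .1265 .006 130
```

```text
t 9.2 pos [0.5797 0.1267 0.0431] jaw 129.41 tilt [-0.0033 -0.0012] F [ 0.7 -0.3  0.3] grip 78.3 q [-0.56  0.37  0.36  1.8  -0.15  1.01  2.12]
shift mm [ 2.5  1.8 37.1] rot [ 0.07 -0.19 -0.59]
```

Request:
{"method": "play_rows", "body": {
  "series": [90, 0.0025, 0.002, 0.02, 0, 0, 0, 90, 0.0025, 0.002, 0.035, 0, 0, 0, 90, 0.0025, 0.002, 0.0365, 0, 0, 0, 30, 0.0025, 0.002, 0.0365, 0, 0, 0, 30, 0.0025, 0.002, 0.0365, 0, 0, 0, 30, 0.0025, 0.002, 0.0365, 0, 0, 0, 30, 0.0025, 0.002, 0.0365, 0, 0, 0, 30, 0.0025, 0.002, 0.0365, 0, 0, 0, 30, 0.0025, 0.002, 0.0365, 0, 0, 0, 30, 0.0025, 0.002, 0.0365, 0, 0, 0],
  "force": 10
}}

```text
time: 10.03
position: [0.578, 0.1275, 0.0079]
tool_rot: [-1.066, 2.954, 0.001]
ft_force: [-1.6, 0.1, 4.2]
grip_width: 0.565
```

```bash
python3 go.py .5765 .1265 .006 40
```

```text
t 10.03 pos [0.578  0.1275 0.0079] jaw 129.67 tilt [0.0008 0.0007] F [-1.6  0.1  4.2] grip 49.2 q [-0.56  0.41  0.35  1.83 -0.17  0.94  2.13]
shift mm [1.8 0.2 1.9] rot [5.000e-02 4.000e-02 8.967e+01]
```

Request:
{"method": "play_rows", "body": {
  "series": [30, 0, 0, 0, 0, 0, 0, 80, 0, 0, 0, 0, 0, 0, 80, 0, 0, 0, 0, 0, 0, 80, 0, 0, 0, 0, 0, 0]
}}

```text
time: 10.37
position: [0.5774, 0.1268, 0.0067]
tool_rot: [1.066, -2.955, 0.0]
ft_force: [0.3, -0.4, 0.4]
grip_width: 0.711
```

```bash
python3 go.py - - .008 40
```

```text
t 10.37 pos [0.5774 0.1268 0.0067] jaw 129.67 tilt [-0.0004 -0.0004] F [ 0.3 -0.4  0.4] grip 61.9 q [-0.56  0.41  0.35  1.83 -0.17  0.93  2.13]
shift mm [ 0.  -0.  -1.3] rot [-3.000e-02 -3.000e-02  8.967e+01]
```

Request:
{"method": "play_rows", "body": {
  "series": [80, 0, 0, -0.001, 0, 0, 30, 80, 0, 0, -0.001, 0, 0, 60, 80, 0, 0, -0.001, 0, 0, 70, 80, 0, 0, -0.001, 0, 0, 70, 80, 0, 0, -0.001, 0, 0, 70, 80, 0, 0, -0.001, 0, 0, 70, 80, 0, 0, -0.001, 0, 0, 70, 80, 0, 0, -0.001, 0, 0, 70, 80, 0, 0, -0.001, 0, 0, 70, 80, 0, 0, -0.001, 0, 0, 70]
}}

```text
time: 11.2
position: [0.5774, 0.1268, 0.0077]
tool_rot: [-0.831, -3.029, 0.001]
ft_force: [-0.2, -0.1, -0.4]
grip_width: 0.796
```

Request:
{"method": "play_rows", "body": {
  "series": [80, 0, 0, 0, 0, 0, 19.7, 80, 0, 0, 0, 0, 0, 19.7, 80, 0, 0, 0, 0, 0, 19.7, 80, 0, 0, 0, 0, 0, 19.7, 30, 0, 0, 0, 0, 0, 19.7, 30, 0, 0, 0, 0, 0, 19.7, 30, 0, 0, 0, 0, 0, 19.7, 30, 0, 0, 0, 0, 0, 19.7, 30, 0, 0, 0, 0, 0, 19.7, 30, 0, 0, 0, 0, 0, 19.7],
  "force": 15
}}

```text
time: 12.03
position: [0.5775, 0.1269, 0.0081]
tool_rot: [-1.328, -2.847, 0.0]
ft_force: [0.4, -0.5, 0.3]
grip_width: 0.578
```

Request:
{"method": "play_rows", "body": {
  "series": [30, 0, 0, 0, 0, 0, 0, 30, 0, 0, 0, 0, 0, 0]
}}

```text
time: 12.2
position: [0.5776, 0.1269, 0.0081]
tool_rot: [-1.328, -2.847, 0.0]
ft_force: [-0.0, -0.5, -0.9]
grip_width: 0.577
```

```bash
python3 go.py - - .18 40
```

```text
t 12.2 pos [0.5776 0.1269 0.0081] jaw 39.97 tilt [-0.0001 -0.0001] F [-0.  -0.5 -0.9] grip 50.2 q [-0.8   0.46  0.66  1.84 -0.34  0.96  0.7 ]
shift mm [   0.    -0.  -171.9] rot [-0.01 -0.   -0.03]
```

Request:
{"method": "play_rows", "body": {
  "series": [30, 0, 0, -0.03, 0, 0, 0, 30, 0, 0, -0.07, 0, 0, 0, 30, 0, 0, -0.11, 0, 0, 0, 30, 0, 0, -0.13, 0, 0, 0, 30, 0, 0, -0.13, 0, 0, 0]
}}

```text
time: 12.62
position: [0.5813, 0.1277, 0.1438]
tool_rot: [1.326, 2.841, 0.012]
ft_force: [0.6, -0.1, -0.5]
grip_width: 0.579
```

```bash
python3 go.py .4737 -.1068 .135 40
```

```text
t 12.62 pos [0.5813 0.1277 0.1438] jaw 39.97 tilt [0.0092 0.004 ] F [ 0.6 -0.1 -0.5] grip 50.4 q [-0.87  0.3   0.73  1.73 -0.22  1.19  0.61]
shift mm [-110.6 -233.1    6.9] rot [ 0.55  0.16 -0.03]
```

Request:
{"method": "play_rows", "body": {
  "series": [30, -0.018, -0.037, 0, 0, 0, 0, 30, -0.036, -0.074, 0, 0, 0, 0, 30, -0.054, -0.111, 0, 0, 0, 0, 30, -0.072, -0.148, 0, 0, 0, 0, 30, -0.09, -0.185, 0, 0, 0, 0, 30, -0.105, -0.215, 0, 0, 0, 0, 30, -0.112, -0.23, 0, 0, 0, 0, 30, -0.112, -0.23, 0, 0, 0, 0, 30, -0.112, -0.23, 0, 0, 0, 0, 30, -0.112, -0.23, 0, 0, 0, 0]
}}

```text
time: 13.45
position: [0.4738, -0.1047, 0.1378]
tool_rot: [-1.325, -2.848, -0.001]
ft_force: [-0.1, 0.5, -0.7]
grip_width: 0.576
```

```bash
python3 -c "
from ov import *
T=snap('top','top5');S=snap('side','side5')
p=get_state()['position']
cs=[(*p[:2],p[2]-.008+.03,.025,(0,0,255)),(*p[:2],p[2]-.002,.025,(0,0,255)),(.4737,-.1068,.08,.025,(0,255,0)),(.4737,-.1068,.04,.031,(255,0,0))]
ov('side5',cs,(310,195,350,250));"
python3 go.py .4737 -.1068 .0955 40
```

```text
t 13.55 pos [ 0.4739 -0.1046  0.1378] jaw 40.15 tilt [-0.0004 -0.0003] F [ 0.4 -0.3 -0.9] grip 50.4 q [-0.72  0.02  0.9   1.98 -0.01  1.15  0.89]
shift mm [-1.5 -1.5 42.4] rot [-0.03  0.    0.15]
```

View pics/side5_o.png

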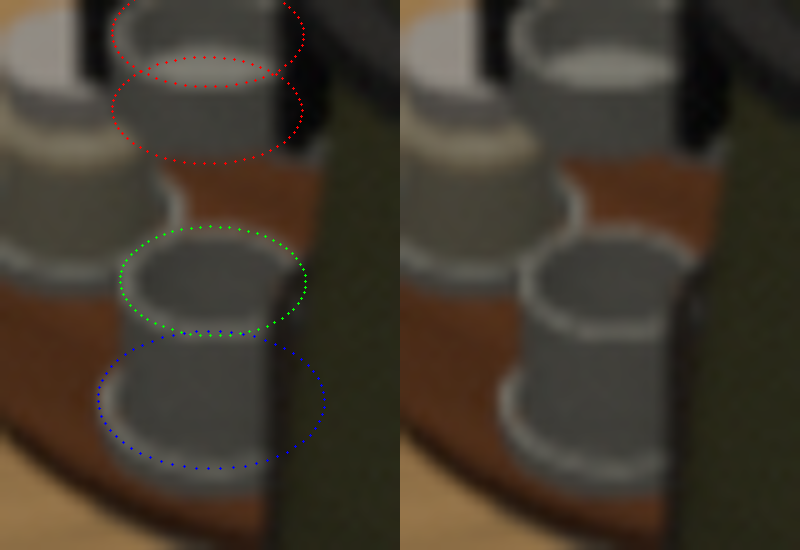

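Request:
{"method": "play_rows", "body": {
  "series": [30, -0.0015, -0.0015, 0.015, 0, 0, 0, 30, -0.0015, -0.0015, 0.03, 0, 0, 0, 30, -0.0015, -0.0015, 0.04, 0, 0, 0, 30, -0.0015, -0.0015, 0.045, 0, 0, 0, 30, -0.0015, -0.0015, 0.045, 0, 0, 0, 30, -0.0015, -0.0015, 0.045, 0, 0, 0]
}}

```text
time: 14.05
position: [0.4734, -0.1083, 0.0932]
tool_rot: [-1.327, -2.847, 0.001]
ft_force: [0.0, 0.3, -1.2]
grip_width: 0.576
```

```bash
python3 go.py .4737 -.1068 .082 40
```

```text
t 14.05 pos [ 0.4734 -0.1083  0.0932] jaw 40.01 tilt [-0.0003 -0.0006] F [ 0.   0.3 -1.2] grip 50.1 q [-0.69  0.1   0.91  2.03 -0.09  1.05  0.96]
shift mm [ 1.   1.2 11.2] rot [-0.04  0.01  0.01]
```

Request:
{"method": "play_rows", "body": {
  "series": [30, 0.001, 0.001, 0.002, 0, 0, 0, 30, 0.001, 0.001, 0.004, 0, 0, 0, 30, 0.001, 0.001, 0.006, 0, 0, 0, 30, 0.001, 0.001, 0.008, 0, 0, 0, 30, 0.001, 0.001, 0.008, 0, 0, 0]
}}

```text
time: 14.47
position: [0.4731, -0.1071, 0.0849]
tool_rot: [-1.328, -2.847, -0.0]
ft_force: [-0.2, -0.9, -0.8]
grip_width: 0.576
```

```bash
python3 go.py .4737 -.1068 .082 40
```

```text
t 14.47 pos [ 0.4731 -0.1071  0.0849] jaw 39.97 tilt [-0.0003  0.0002] F [-0.2 -0.9 -0.8] grip 50.2 q [-0.69  0.11  0.91  2.04 -0.1   1.04  0.97]
shift mm [-0.1  0.7  2.9] rot [-0.01 -0.02 -0.03]
```

No contact force below the rim level: the spigot is entering. Finish and release.

Request:
{"method": "play_rows", "body": {
  "series": [30, 0, 0.0007, 0.0015, 0, 0, 0, 30, 0, 0.0007, 0.003, 0, 0, 0, 30, 0, 0.0007, 0.003, 0, 0, 0, 30, 0, 0.0007, 0.003, 0, 0, 0]
}}

```text
time: 14.8
position: [0.4738, -0.1068, 0.0821]
tool_rot: [-1.328, -2.847, 0.0]
ft_force: [-0.5, -0.8, -2.1]
grip_width: 0.578
```

```bash
python3 go.py .4737 -.1068 .082 40
```

```text
t 14.8 pos [ 0.4738 -0.1068  0.0821] jaw 39.97 tilt [-0.0001 -0.    ] F [-0.5 -0.8 -2.1] grip 50.2 q [-0.68  0.12  0.91  2.04 -0.11  1.03  0.97]
shift mm [ 0.  -0.1  0.1] rot [-0.   -0.   -0.03]
```

Request:
{"method": "play_rows", "body": {
  "series": [70, 0, 0, 0, 0, 0, 0, 70, 0, 0, 0, 0, 0, 0, 70, 0, 0, 0, 0, 0, 0, 70, 0, 0, 0, 0, 0, 0, 70, 0, 0, -0.01, 0, 0, 0, 70, 0, 0, -0.04, 0, 0, 0, 70, 0, 0, -0.075, 0, 0, 0, 70, 0, 0, -0.11, 0, 0, 0, 70, 0, 0, -0.11, 0, 0, 0]
}}

```text
time: 15.55
position: [0.478, -0.1078, 0.1992]
tool_rot: [1.325, 2.837, 0.01]
ft_force: [1.2, -0.7, 0.5]
grip_width: 0.699
```

```bash
python3 go.py .4545 .2265 .19 130
```

```text
t 15.55 pos [ 0.478  -0.1078  0.1992] jaw 39.93 tilt [0.0116 0.0015] F [ 1.2 -0.7  0.5] grip 60.8 q [-0.74 -0.06  0.89  1.9   0.05  1.27  0.83]
shift mm [271.5 196.5   9.4] rot [ 0.73 -0.16 89.93]
```

Request:
{"method": "play_rows", "body": {
  "series": [70, 0.0272, 0.0197, 0, 0, 0, -80, 70, 0.0544, 0.0394, 0, 0, 0, -80, 60, 0.0816, 0.0591, 0, 0, 0, -80, 60, 0.1088, 0.0788, 0, 0, 0, -80, 60, 0.136, 0.0985, 0, 0, 0, -80, 60, 0.1632, 0.118, 0, 0, 0, -80, 60, 0.19, 0.1379, 0, 0, 0, -80, 60, 0.2176, 0.1576, 0, 0, 0, -80, 60, 0.25, 0.18, 0, 0, 0, -80, 60, 0.27, 0.196, 0.02, 0, 0, -80]
}}

```text
time: 16.38
position: [0.4518, 0.2316, 0.1759]
tool_rot: [-0.602, 3.076, 0.008]
ft_force: [0.8, 0.7, 0.5]
grip_width: 0.602
```

```bash
python3 -c "
from ov import *
T=snap('top','top6');S=snap('side','side6')
p=(.4738,-.1068)
cs=[(*p,.104,.025,(0,0,255)),(*p,.04,.031,(255,0,0))]
l=(.4545,.2265)
c2=[(*l,.011,.025,(0,0,255)),(*l,.031,.009,(255,0,0))]
ov('side6',c2,(193,255,233,290));ov('top6',cs,(310,185,350,225))
a=cv2.imread('pics/side6_o.png');b=cv2.imread('pics/top6_o.png');cv2.imwrite('pics/z7.png',cv2.resize(np.vstack([a,b]),None,fx=.75,fy=.75))"
python3 go.py .4545 .2265 .1 130
```

```text
t 16.48 pos [0.448  0.2309 0.1703] jaw 112.22 tilt [-0.0023 -0.0013] F [-0.3 -0.6 -0.7] grip 51.9 q [-1.1   0.04  0.59  1.89 -0.02  1.22  1.46]
shift mm [-4.5 -6.5 70.3] rot [  0.    -0.15 -17.78]
```

View pics/z7.png

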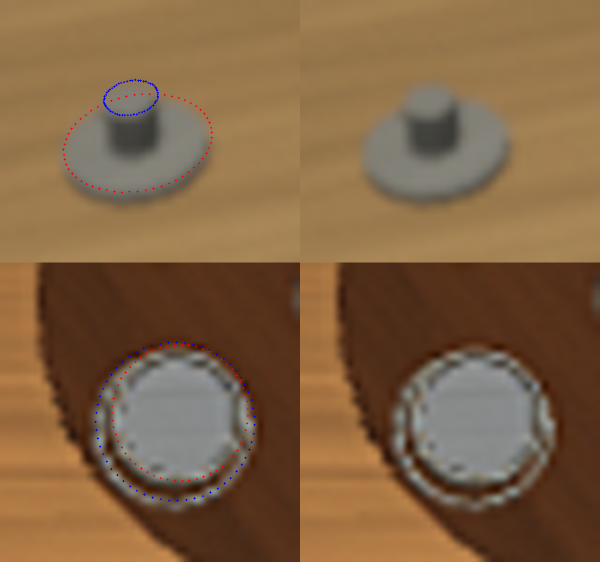

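Request:
{"method": "play_rows", "body": {
  "series": [60, -0.0045, -0.0065, 0.03, 0, 0, -18, 60, -0.0045, -0.0065, 0.06, 0, 0, -18, 50, -0.0045, -0.0065, 0.09, 0, 0, -18, 50, -0.0045, -0.0065, 0.12, 0, 0, -18, 50, -0.0045, -0.0065, 0.13, 0, 0, -18, 50, -0.0045, -0.0065, 0.13, 0, 0, -18, 50, -0.0045, -0.0065, 0.13, 0, 0, -18],
  "force": 6
}}

```text
time: 17.07
position: [0.4578, 0.2215, 0.0431]
tool_rot: [-1.062, 2.956, -0.0]
ft_force: [0.5, -0.4, 1.0]
grip_width: 0.499
```

```bash
python3 go.py .4545 .2265 .0138 130
```

```text
t 17.07 pos [0.4578 0.2215 0.0431] jaw 129.53 tilt [ 0.0008 -0.    ] F [ 0.5 -0.4  1. ] grip 43.4 q [-1.03  0.21  0.58  2.01 -0.14  0.95  1.88]
shift mm [-0.6  6.  29.3] rot [-0.03  0.03 -0.47]
```

Request:
{"method": "play_rows", "body": {
  "series": [50, -0.0006, 0.006, 0.01, 0, 0, 0, 50, -0.0006, 0.006, 0.018, 0, 0, 0, 50, -0.0006, 0.006, 0.023, 0, 0, 0, 50, -0.0006, 0.006, 0.025, 0, 0, 0, 50, -0.0006, 0.006, 0.025, 0, 0, 0]
}}

```text
time: 17.48
position: [0.4535, 0.2265, 0.0168]
tool_rot: [1.064, -2.955, 0.0]
ft_force: [-0.3, 0.4, 0.0]
grip_width: 0.499
```

```bash
python3 go.py .4545 .2265 .0138 130
```

```text
t 17.48 pos [0.4535 0.2265 0.0168] jaw 129.6 tilt [-0.0005 -0.0005] F [-0.3  0.4  0. ] grip 43.4 q [-1.03  0.25  0.57  2.03 -0.17  0.9   1.89]
shift mm [-0.8 -0.7  3. ] rot [-0.   -0.04 -0.4 ]
```

Request:
{"method": "play_rows", "body": {
  "series": [50, -0.0008, -0.0007, 0.0025, 0, 0, 0, 10, -0.0008, -0.0007, 0.0025, 0, 0, 0, 10, -0.0008, -0.0007, 0.0025, 0, 0, 0, 10, -0.0008, -0.0007, 0.0025, 0, 0, 0, 10, -0.0008, -0.0007, 0.0025, 0, 0, 0, 10, -0.0008, -0.0007, 0.0025, 0, 0, 0, 10, -0.0008, -0.0007, 0.0025, 0, 0, 0, 10, -0.0008, -0.0007, 0.0025, 0, 0, 0],
  "force": 6
}}

```text
time: 18.15
position: [0.4549, 0.2269, 0.0148]
tool_rot: [-1.064, 2.956, 0.0]
ft_force: [-0.2, -0.1, 0.3]
grip_width: 0.206
```

```bash
python3 go.py - - .0145 40
```

```text
t 18.15 pos [0.4549 0.2269 0.0148] jaw 129.6 tilt [0.0002 0.0003] F [-0.2 -0.1  0.3] grip 17.9 q [-1.03  0.26  0.57  2.03 -0.18  0.9   1.9 ]
shift mm [ 0.  -0.   0.3] rot [2.00e-02 1.00e-02 8.96e+01]
```

Request:
{"method": "play_rows", "body": {
  "series": [45, 0, 0, 0, 0, 0, 0, 45, 0, 0, 0, 0, 0, 0, 45, 0, 0, 0, 0, 0, 0, 45, 0, 0, 0, 0, 0, 40, 45, 0, 0, 0, 0, 0, 60, 45, 0, 0, 0, 0, 0, 70, 45, 0, 0, 0, 0, 0, 70, 45, 0, 0, 0, 0, 0, 70, 45, 0, 0, 0, 0, 0, 70, 45, 0, 0, 0, 0, 0, 70]
}}

```text
time: 18.98
position: [0.4548, 0.2266, 0.0146]
tool_rot: [0.298, 3.127, -0.0]
ft_force: [0.1, 0.2, 0.0]
grip_width: 0.446
```

```bash
python3 go.py - - .0148 40
```

```text
t 18.98 pos [0.4548 0.2266 0.0146] jaw 79.1 tilt [ 0.0001 -0.    ] F [0.1 0.2 0. ] grip 38.8 q [-1.15  0.28  0.71  2.04 -0.23  0.9   1.07]
shift mm [-0.  -0.  -0.2] rot [-0.   0.  39.1]
```

Request:
{"method": "play_rows", "body": {
  "series": [45, 0, 0, 0, 0, 0, 39, 45, 0, 0, 0, 0, 0, 39, 45, 0, 0, 0, 0, 0, 39, 45, 0, 0, 0, 0, 0, 39, 45, 0, 0, 0, 0, 0, 39, 45, 0, 0, 0, 0, 0, 39, 45, 0, 0, 0, 0, 0, 39, 10, 0, 0, 0, 0, 0, 39, 10, 0, 0, 0, 0, 0, 39, 10, 0, 0, 0, 0, 0, 39]
}}

```text
time: 19.82
position: [0.4549, 0.2267, 0.0147]
tool_rot: [-1.315, -2.853, -0.0]
ft_force: [0.7, 0.2, 0.3]
grip_width: 0.304
```

Request:
{"method": "play_rows", "body": {
  "series": [10, 0, 0, 0, 0, 0, 0, 10, 0, 0, 0, 0, 0, 0, 10, 0, 0, 0, 0, 0, 0, 10, 0, 0, 0, 0, 0, 0],
  "force": 15
}}

```text
time: 20.15
position: [0.4548, 0.2266, 0.0147]
tool_rot: [-1.316, -2.853, -0.0]
ft_force: [-0.7, -0.0, 1.2]
grip_width: 0.199
```

```bash
python3 go.py .4737 -.1068 .0148 40
```

```text
t 20.15 pos [0.4548 0.2266 0.0147] jaw 40.46 tilt [-0.      0.0001] F [-0.7 -0.   1.2] grip 17.3 q [-1.26  0.31  0.84  2.04 -0.29  0.91  0.44]
shift mm [-2.659e+02 -2.020e+02 -2.000e-01] rot [ 0.   -0.    0.46]
```

Request:
{"method": "play_rows", "body": {
  "series": [10, 0, 0, -0.02, 0, 0, 0, 10, 0, 0, -0.055, 0, 0, 0, 10, 0, 0, -0.09, 0, 0, 0, 10, 0, 0, -0.125, 0, 0, 0, 10, 0, 0, -0.14, 0, 0, 0, 10, 0, 0, -0.14, 0, 0, 0, 10, 0, 0, -0.14, 0, 0, 0]
}}

```text
time: 20.73
position: [0.455, 0.2271, 0.1551]
tool_rot: [-1.316, -2.853, -0.003]
ft_force: [-1.0, 0.2, -1.2]
grip_width: 0.194
```

Request:
{"method": "play_rows", "body": {
  "series": [10, -0.0266, -0.0202, 0, 0, 0, 0, 10, -0.0532, -0.0404, 0, 0, 0, 0, 10, -0.08, -0.0606, 0, 0, 0, 0, 10, -0.1064, -0.0808, 0, 0, 0, 0, 10, -0.133, -0.101, 0, 0, 0, 0, 10, -0.16, -0.121, 0, 0, 0, 0, 10, -0.186, -0.141, 0, 0, 0, 0, 10, -0.213, -0.162, 0, 0, 0, 0, 10, -0.24, -0.182, 0, 0, 0, 0, 10, -0.26, -0.198, 0, 0, 0, 0]
}}

```text
time: 21.57
position: [0.4715, -0.1023, 0.1534]
tool_rot: [-1.318, -2.85, 0.001]
ft_force: [-0.2, -0.2, -0.5]
grip_width: 0.199
```

```bash
python3 go.py .4738 -.1068 .15 40
```

```text
t 21.57 pos [ 0.4715 -0.1023  0.1534] jaw 40.37 tilt [-0.0016 -0.    ] F [-0.2 -0.2 -0.5] grip 17.4 q [-1.05 -0.04  1.21  1.97  0.04  1.18  0.84]
shift mm [-4.9 -1.2  3.4] rot [-0.07 -0.06  0.37]
```

Request:
{"method": "play_rows", "body": {
  "series": [10, -0.004, -0.001, 0, 0, 0, 0, 10, -0.004, -0.001, 0, 0, 0, 0, 10, -0.004, -0.001, 0, 0, 0, 0]
}}

```text
time: 21.82
position: [0.4738, -0.1028, 0.1535]
tool_rot: [-1.316, -2.851, 0.003]
ft_force: [-0.0, 0.5, -1.5]
grip_width: 0.198
```

```bash
python3 -c "
from ov import *
S=snap('side','side7')
p=get_state()['position']
cs=[(*p[:2],p[2]-.0147+.011,.025,(0,0,255)),(.4738,-.1068,.104,.025,(0,255,0)),(.4738,-.1068,.04,.031,(255,0,0))]
ov('side7',cs,(310,190,350,250));"
python3 go.py .4738 -.1068 .1287 40
```

```text
t 21.87 pos [ 0.474  -0.102   0.1537] jaw 40.53 tilt [-0.002  -0.0003] F [-0.3 -0.1 -1.1] grip 17.3 q [-1.04 -0.03  1.2   1.97  0.03  1.18  0.86]
shift mm [-3.5 -3.2 25. ] rot [-0.1  -0.06  0.53]
```

View pics/side7_o.png

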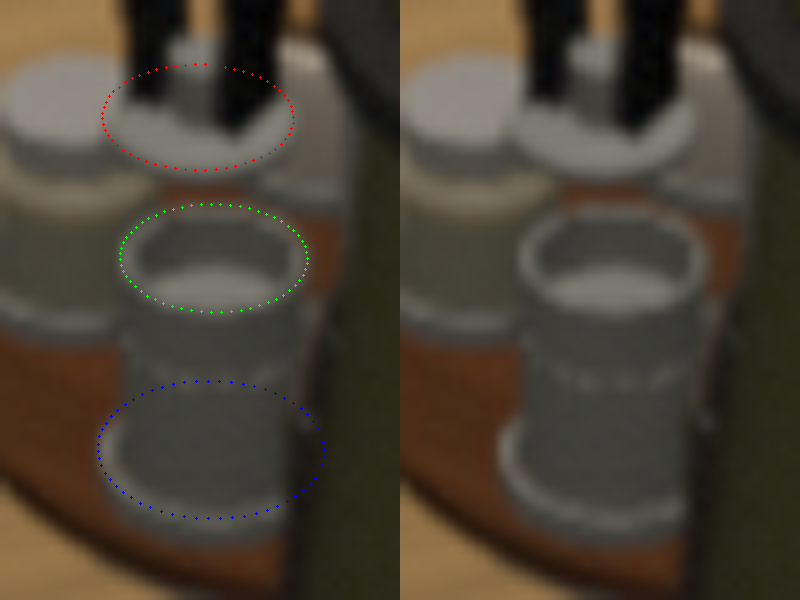

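Request:
{"method": "play_rows", "body": {
  "series": [10, -0.0035, -0.0032, 0.008, 0, 0, 0, 10, -0.0035, -0.0032, 0.016, 0, 0, 0, 10, -0.0035, -0.0032, 0.023, 0, 0, 0, 10, -0.0035, -0.0032, 0.025, 0, 0, 0, 10, -0.0035, -0.0032, 0.025, 0, 0, 0, 10, -0.0035, -0.0032, 0.025, 0, 0, 0]
}}

```text
time: 22.37
position: [0.4745, -0.1077, 0.1295]
tool_rot: [-1.315, -2.853, 0.001]
ft_force: [-0.0, 0.1, -0.8]
grip_width: 0.202
```

```bash
python3 go.py .4738 -.1068 .1137 40
```

```text
t 22.37 pos [ 0.4745 -0.1077  0.1295] jaw 40.49 tilt [-0.0004 -0.0003] F [-0.   0.1 -0.8] grip 17.5 q [-1.    0.05  1.21  1.99 -0.05  1.13  0.94]
shift mm [ 1.2  0.1 15.8] rot [-0.03 -0.    0.49]
```

Request:
{"method": "play_rows", "body": {
  "series": [10, 0.0012, 0, 0.004, 0, 0, 0, 10, 0.0012, 0, 0.008, 0, 0, 0, 10, 0.0012, 0, 0.011, 0, 0, 0, 10, 0.0012, 0, 0.013, 0, 0, 0, 10, 0.0012, 0, 0.013, 0, 0, 0, 10, 0.0012, 0, 0.013, 0, 0, 0]
}}

```text
time: 22.87
position: [0.4737, -0.1073, 0.1165]
tool_rot: [-1.316, -2.852, 0.0]
ft_force: [0.5, -0.0, -1.8]
grip_width: 0.196
```

```bash
python3 go.py .4738 -.1068 .1137 40
```

```text
t 22.87 pos [ 0.4737 -0.1073  0.1165] jaw 40.45 tilt [-0.0002 -0.0003] F [ 0.5 -0.  -1.8] grip 17.1 q [-0.98  0.08  1.21  2.01 -0.08  1.1   0.97]
shift mm [0.3 0.4 2.8] rot [-0.02  0.    0.45]
```

Request:
{"method": "play_rows", "body": {
  "series": [10, 0, 0.0004, 0.0015, 0, 0, 0, 10, 0, 0.0004, 0.003, 0, 0, 0, 10, 0, 0.0004, 0.003, 0, 0, 0, 10, 0, 0.0004, 0.003, 0, 0, 0]
}}

```text
time: 23.2
position: [0.4742, -0.1069, 0.1137]
tool_rot: [1.316, 2.852, 0.0]
ft_force: [0.5, 0.3, -1.7]
grip_width: 0.196
```

```bash
python3 go.py .4738 -.1068 .1137 40
```

```text
t 23.2 pos [ 0.4742 -0.1069  0.1137] jaw 40.46 tilt [ 0.0002 -0.0001] F [ 0.5  0.3 -1.7] grip 17.1 q [-0.98  0.09  1.21  2.01 -0.1   1.1   0.98]
shift mm [ 0.4 -0.2 -0. ] rot [0.01 0.01 0.46]
```

Request:
{"method": "play_rows", "body": {
  "series": [50, 0, 0, 0, 0, 0, 0, 50, 0, 0, 0, 0, 0, 0, 50, 0, 0, 0, 0, 0, 0, 50, 0, 0, 0, 0, 0, 0, 50, 0, 0, -0.01, 0, 0, 0, 50, 0, 0, -0.035, 0, 0, 0, 50, 0, 0, -0.07, 0, 0, 0, 50, 0, 0, -0.1, 0, 0, 0, 50, 0, 0, -0.11, 0, 0, 0]
}}

```text
time: 23.95
position: [0.4763, -0.1073, 0.2278]
tool_rot: [1.314, 2.848, 0.008]
ft_force: [0.8, 0.6, -0.6]
grip_width: 0.501
```

```bash
python3 -c "
from ov import *
S=snap('side','side8');T=snap('top','top8')
cs=[(.4738,-.1068,.110,.025,(0,255,0)),(.4738,-.1068,.13,.009,(0,0,255)),(.4738,-.1068,.04,.031,(255,0,0))]
ov('side8',cs,(310,190,350,250));"
python3 go.py .4738 -.1068 .22 40
```

```text
t 24.05 pos [ 0.4756 -0.1068  0.2254] jaw 40.49 tilt [0.0044 0.0022] F [1.1 0.4 0.2] grip 43.3 q [-1.03 -0.16  1.12  1.87  0.14  1.34  0.76]
shift mm [ 1.1 -1.4  5.4] rot [0.27 0.07 0.49]
```

View pics/side8_o.png

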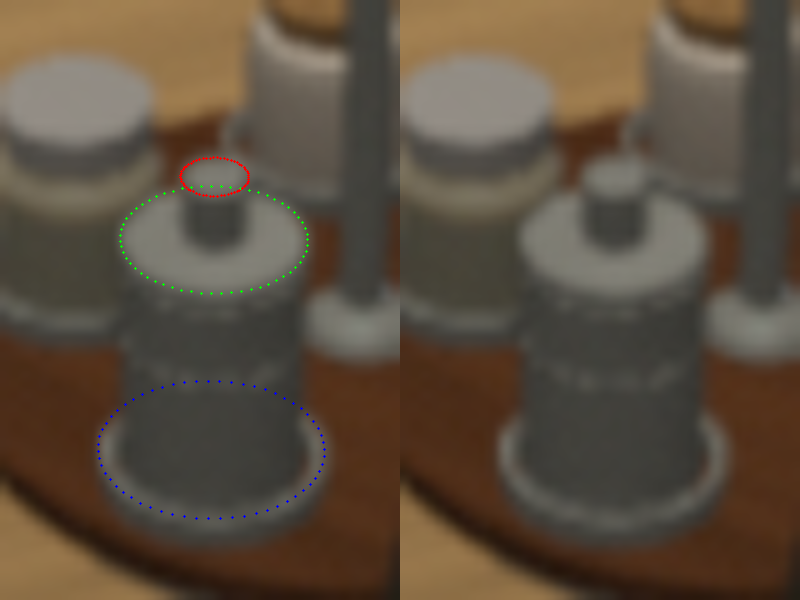

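View pics/top8.png

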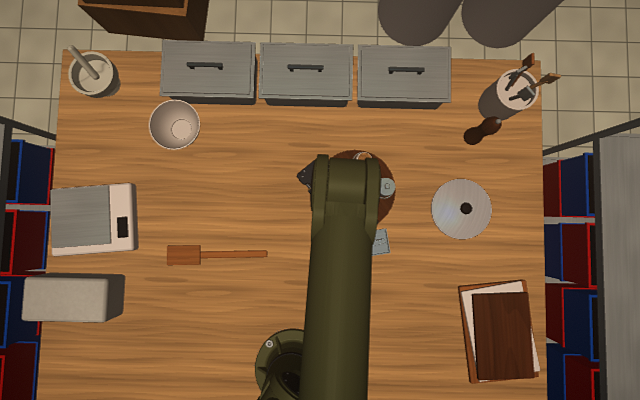

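```bash
python3 go.py .5276 -.1712 .215 40
```

```text
t 24.05 pos [ 0.4756 -0.1068  0.2254] jaw 40.49 tilt [0.0044 0.0022] F [1.1 0.4 0.2] grip 43.3 q [-1.03 -0.16  1.12  1.87  0.14  1.34  0.76]
shift mm [-82.8  -2.3  10.5] rot [0.27 0.07 0.49]
```

Request:
{"method": "play_rows", "body": {
  "series": [100, -0.02, 0, 0, 0, 0, 0, 100, -0.04, -0.001, 0, 0, 0, 0, 100, -0.06, -0.002, 0, 0, 0, 0, 100, -0.075, -0.002, 0, 0, 0, 0, 100, -0.082, -0.002, 0, 0, 0, 0, 100, -0.082, -0.002, 0, 0, 0, 0, 100, -0.082, -0.002, 0, 0, 0, 0]
}}

```text
time: 24.63
position: [0.5246, -0.1711, 0.2219]
tool_rot: [-1.318, -2.849, 0.004]
ft_force: [-0.9, -0.3, 0.6]
grip_width: 0.94
```

```bash
python3 go.py .5276 -.1712 .215 40; python3 -c "
from ov import *
S=snap('side','side9');T=snap('top','top9')
c=np.array([.5276,-.1712]);L=np.array([.766,.643])*.03;n=np.array([-.643,.766])*.008
f=cv2.imread('pics/side9.png');s=6
b=cv2.resize(f[130:250,290:410],None,fx=s,fy=s,interpolation=cv2.INTER_CUBIC)
b0=b.copy()
for a,e in((1,1),(1,-1),(-1,-1),(-1,1),(0,0)):
    p=(proj(S,[*(c+a*L+e*n),.17])-[289.5,129.5])*s; cv2.circle(b,(int(p[0]),int(p[1])),3,(0,255,0),-1)
cv2.imwrite('pics/z9.png',cv2.resize(np.hstack([b,b0]),None,fx=.55,fy=.55))"
```

```text
t 24.63 pos [ 0.5246 -0.1711  0.2219] jaw 40.34 tilt [-0.0035 -0.0014] F [-0.9 -0.3  0.6] grip 81.8 q [-0.78  0.22  1.2   1.73 -0.2   1.34  1.16]
shift mm [-2.   2.3  6.9] rot [-0.2  -0.07  0.34]
```

View pics/z9.png

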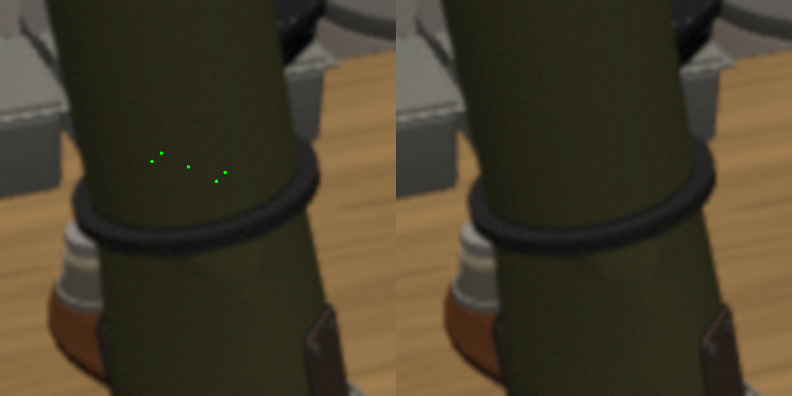

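Request:
{"method": "play_rows", "body": {
  "series": [100, -0.001, 0.002, 0.015, 0, 0, 0, 100, -0.001, 0.002, 0.03, 0, 0, 0, 100, -0.001, 0.002, 0.04, 0, 0, 0, 100, -0.001, 0.002, 0.04, 0, 0, 0, 100, -0.001, 0.002, 0.04, 0, 0, 0]
}}

```text
time: 25.15
position: [0.5275, -0.1695, 0.1835]
tool_rot: [-1.315, -2.852, -0.001]
ft_force: [-0.1, -0.5, 0.5]
grip_width: 1.002
```

```bash
python3 go.py .5276 -.1712 .145 40
```

```text
t 25.15 pos [ 0.5275 -0.1695  0.1835] jaw 40.49 tilt [-0.0006  0.0008] F [-0.1 -0.5  0.5] grip 87.2 q [-0.75  0.26  1.17  1.78 -0.25  1.27  1.2 ]
shift mm [-1.4 -1.1 38.5] rot [ 0.   -0.06  0.49]
```

Request:
{"method": "play_rows", "body": {
  "series": [100, -0.0014, -0.001, 0.01, 0, 0, 0, 100, -0.0014, -0.001, 0.02, 0, 0, 0, 100, -0.0014, -0.001, 0.03, 0, 0, 0, 100, -0.0014, -0.001, 0.038, 0, 0, 0, 100, -0.0014, -0.001, 0.038, 0, 0, 0, 100, -0.0014, -0.001, 0.038, 0, 0, 0]
}}

```text
time: 25.65
position: [0.5276, -0.1718, 0.145]
tool_rot: [-1.316, -2.851, 0.001]
ft_force: [0.4, 0.4, 1.0]
grip_width: 1.001
```

Request:
{"method": "play_rows", "body": {
  "series": [50, 0, 0, 0, 0, 0, 0, 50, 0, 0, 0, 0, 0, 0, 50, 0, 0, 0, 0, 0, 0, 50, 0, 0, 0, 0, 0, 0, 50, 0, 0, 0, 0, 0, 0, 50, 0, 0, 0, 0, 0, 0, 50, 0, 0, 0, 0, 0, 0],
  "force": 25
}}

```text
time: 26.23
position: [0.5271, -0.1728, 0.1458]
tool_rot: [-1.317, -2.851, 0.002]
ft_force: [-4.0, -2.8, 3.5]
grip_width: 0.688
```

```bash
python3 go.py .5276 -.1712 .145 40
```

```text
t 26.23 pos [ 0.5271 -0.1728  0.1458] jaw 40.43 tilt [-0.0016 -0.001 ] F [-4.  -2.8  3.5] grip 59.9 q [-0.7   0.31  1.14  1.82 -0.3   1.21  1.24]
shift mm [0.9 1.4 0.8] rot [-0.11 -0.02  0.43]
```

Request:
{"method": "play_rows", "body": {
  "series": [50, 0, 0, 0, 0, 0, 0, 50, 0, 0, 0, 0, 0, 0, 50, 0, 0, 0, 0, 0, -2, 50, 0, 0, 0, 0, 0, -5, 50, 0, 0, 0, 0, 0, -9, 50, 0, 0, 0, 0, 0, -13, 50, 0, 0, 0, 0, 0, -17, 50, 0, 0, 0, 0, 0, -19, 50, 0, 0, 0, 0, 0, -20, 50, 0, 0, 0, 0, 0, -20]
}}

```text
time: 27.07
position: [0.5276, -0.1723, 0.1458]
tool_rot: [-0.801, -3.037, 0.001]
ft_force: [-4.9, -1.7, 5.2]
grip_width: 0.687
```

```bash
python3 go.py .5276 -.1712 .145 100.3
```

```text
t 27.07 pos [ 0.5276 -0.1723  0.1458] jaw 60.46 tilt [-0.001  -0.0004] F [-4.9 -1.7  5.2] grip 59.8 q [-0.65  0.28  1.07  1.82 -0.26  1.2   1.55]
shift mm [0.5 1.  0.8] rot [-3.000e-02 -5.000e-02 -3.984e+01]
```

Turning well (forces small). Continue 40°.

Request:
{"method": "play_rows", "body": {
  "series": [50, 0, 0, 0, 0, 0, -2, 50, 0, 0, 0, 0, 0, -5, 50, 0, 0, 0, 0, 0, -9, 50, 0, 0, 0, 0, 0, -13, 50, 0, 0, 0, 0, 0, -17, 50, 0, 0, 0, 0, 0, -21, 50, 0, 0, 0, 0, 0, -25, 50, 0, 0, 0, 0, 0, -28, 50, 0, 0, 0, 0, 0, -30, 50, 0, 0, 0, 0, 0, -30]
}}

```text
time: 27.9
position: [0.5278, -0.1713, 0.1458]
tool_rot: [0.015, -3.141, -0.001]
ft_force: [-5.9, 0.1, 6.1]
grip_width: 0.683
```

Request:
{"method": "play_rows", "body": {
  "series": [50, 0, 0, 0, 0, 0, -3, 50, 0, 0, 0, 0, 0, -6, 50, 0, 0, 0, 0, 0, -8, 50, 0, 0, 0, 0, 0, -9.5, 50, 0, 0, 0, 0, 0, -10, 50, 0, 0, 0, 0, 0, -10, 50, 0, 0, 0, 0, 0, -10, 50, 0, 0, 0, 0, 0, -10, 50, 0, 0, 0, 0, 0, -10, 50, 0, 0, 0, 0, 0, -10]
}}

```text
time: 28.73
position: [0.5278, -0.1709, 0.1457]
tool_rot: [0.286, -3.128, -0.002]
ft_force: [-5.3, 1.3, 6.0]
grip_width: 0.685
```

```bash
python3 go.py .5276 -.1712 .145 100.3;  python3 -c "
from ov import *
S=snap('side','side10');T=snap('top','top10')
a=cv2.imread('pics/side10.png')[120:270,280:430];b=cv2.imread('pics/top10.png')[130:280,290:440]
cv2.imwrite('pics/z10.png',cv2.resize(np.hstack([a,b]),None,fx=2.65,fy=2.65,interpolation=cv2.INTER_CUBIC))"
```

```text
t 28.73 pos [ 0.5278 -0.1709  0.1457] jaw 100.44 tilt [-0.0009  0.0013] F [-5.3  1.3  6. ] grip 59.6 q [-0.55  0.24  0.94  1.82 -0.21  1.19  2.2 ]
shift mm [ 0.3 -0.2  0.7] rot [ 0.08 -0.04  0.14]
```

View pics/z10.png

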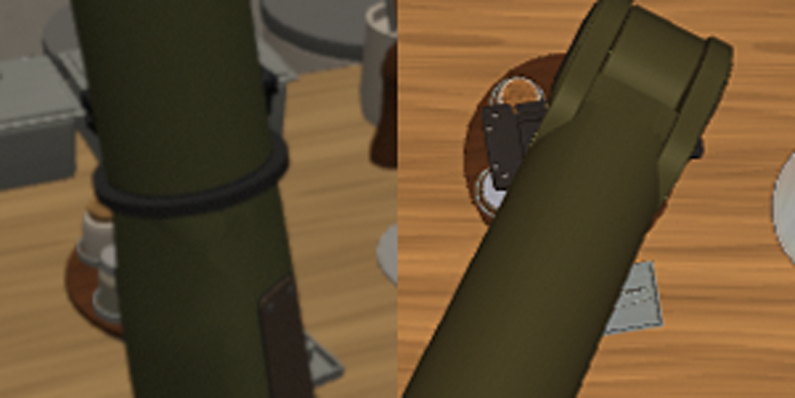

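```bash
python3 -c "
from ov import *
c=np.array([.5276-.0034,-.1712+.001]); cs=[]
for a in (118,46,190):
    a=np.radians(a+.3); p=c+.084*np.array([np.cos(a),np.sin(a)]); cs+=[(*p,.04,.031,(255,0,0))]
cs+=[(*c,.03,.12,(0,255,0))]
ov('top10',cs,(312,145,362,220),8)"; python3 go.py - - .145 100.3
```

```text
t 28.83 pos [ 0.5278 -0.1709  0.1457] jaw 100.44 tilt [-0.0009  0.0013] F [-5.8  1.4  6. ] grip 59.8 q [-0.55  0.24  0.94  1.82 -0.21  1.19  2.2 ]
shift mm [-0.  -0.   0.7] rot [ 0.08 -0.04  0.14]
```

View pics/top10_o.png

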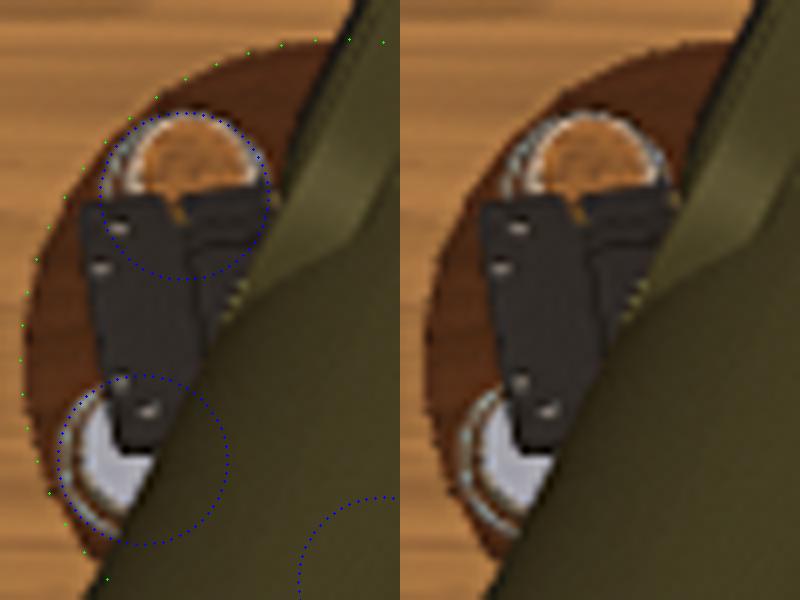

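```bash
python3 -c "
from h import *
s=get_state();print(np.abs(s['qd']).max(),s['ft_force'],s['grip_width'],s['time']);print(close_job())"
```

```text
0.001944481993403338 [-5.76632272  1.3883923   6.03185986] 0.6872958778114071 28.8333
the job is handed in; nothing more can be done
None
```

The job is handed in at 28.8 s. I placed the pot in the empty ring, then the tier, then the lid, and released each one. I then gripped the crossbar by its ends at 25 N, turned the carousel 60°, and finished still holding it.

**Tower:** No insertion showed a contact force above about 2 N. Side and top views before the turn showed the tower concentric and fully down. During and after the turn the arm hid it, so I could not check it directly at the front.

**Front alignment:** The hand ended at 100.4° against a target of 100.3°. Three estimates of the front line came out between 189.75° and 190.65°, and I aimed at 190.3°. In the last top view, two neighbouring rings sat within about 1° of where they should be, judged by eye. That is well inside the 7° limit.

**Grip and rest:** The last reading before hand-in showed an opening of 59.8 mm on the 60 mm bar. Joint speeds were below 0.002 rad/s, and a steady force of about 8 N was on the wrist.

**Disagreements:** The top camera read about 3 mm short in x compared with the arm and the side view, so I corrected for it. Joint 3 came close to its limit (1.21 of 1.24 rad) while I placed the lid, then moved away from it.

**Not confirmed:**
- **Bowl, pot lid and spatula:** The top view before the turn showed them in place, with no measured check.
- **Jars:** The two I could see at the end stood in their rings; the other two were hidden.
- **Spoons:** I did not check them closely at the end, because the arm hid part of the rest.

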